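# Empty the sorting tray of dead earbud cases into the reject bin

## Robot

A 6-joint arm with a two-finger parallel gripper is mounted at the origin on a cart in front of the work surface, level with it; the furniture and walls round the work are solid. World frame = base frame: x ahead of the robot, y to its left, z up, the work surface at z = 0. Lengths are in mm, angles in rad, forces in N, time in s.
With the tool pointing down it reaches from about 300 to 775 mm from the base axis. Payload 14.6 kg.
Tool frame: the origin (TCP) lies at the very end of the fingers, on their centre line; the grasp point (between the pads) lies 19 mm behind it; z points along the fingers, y is the line along which they close (so a half turn about z gives the same grasp; the last joint's range is limited). The gripper opens to 94 mm and grips with 3 to 60 N. Pads are 16 mm wide; open, the fingers measure 119 mm over their backs; the gripper's body (75 mm by 177 mm) begins 78 mm behind the grasp point.
Start: joints at [1.223, 0.3, 1.521, -0, 1.321, -0.067], TCP at [152.416, 528.449, 177.146] pointing down, gripper open.
Joint ranges: [-3.03, 3.03], [-0.79, 2.21], [0.23, 2.52], [-1.04, 4.18], [0, 3.07], [-2.55, 2.55]. Speed limits (rad/s): [2.22, 2.22, 2.57, 3.14, 3.14, 3.14].

## Interface

Orientations are given as a unit quaternion [x, y, z, w].
In Python, from rig import telemetry, snapshot, camera_model, arm gives the robot as it stands.
- The arm moves only by the tool play_rows, never from a script. Its argument "plan" is a list of rows, each an object with "dp": the shift along the tool's x, y, z in m, a list of three; "delta_rot": the turn, a rotation vector about the tool's x, y, z in rad, a list of three; "claw": the gripper command: -1 is shut, 1 is fully open, values between are in proportion. A call has 1 to 12 rows; each row is the pose to reach, as a shift and turn from the pose commanded when the call began, along the tool's axes at that moment; what a row does not reach only later rows make up. A row lasts 1/10 s, in which the tool goes at most 50 mm and 8.59 degrees, less where a joint would pass 70% of its speed; a pose out of reach is approached as far as the arm can. A call with a gripper value outside its range is refused whole. The fingers move at their own pace and stop on an object; "grip_force" is the grip in N (left out, the last holds). Time passes only in rows, so rows that repeat a pose let the fingers close. It gives the time, the measured TCP pose, the force, the opening and the grip force at its end, in the units of the state.
- telemetry.get_obs(): the state, without advancing time (a new reading comes with each control period).
- snapshot(name): name is "scene" or "top" or "wrist"; returns (picture, depth): 480x640x3 uint8, red, green, blue; 480x640 float32, mm along the optical axis (not along the pixel's ray), 0 where there is no reading.
- camera_model(name): a dict with "fx", "fy", "cx", "cy" (pixels), "k1" (the pictures are not rectified: a ray, as slopes to the right and down, at radius r is drawn at 1 + k1 r^2 times it, then the intrinsics apply), "world_from_camera" (4x4, takes a point from camera to world coordinates). Camera axes: x right, y down, z forward; pixel columns grow to the right and rows downward; lengths in mm; the calibration is good to about 2 mm. A picture is of the moment at which its call begins: read the wrist's pose just before it. camera_model takes no time and is no camera call; for the wrist camera it gives the pose at the moment of the call.
- arm.hand_in(): hands the job in; it is judged then, once.
The state is a dict: "time_s": time; "joint_pos": joint angles; "qvel": joint speeds; "joint_torque": joint torques, N m; "tool_pos": TCP position; "tcp_rot": TCP orientation; "ft_force": force on the tool from outside, world axes, zero at the start; "torque": the same for the moment, N m; "finger_gap": finger opening in mm; "gripper_force": force on a finger pad.
Only numpy, scipy, OpenCV 4.12 (cv2) and the standard library are available. Lean on these libraries where they do the work, as an engineer would, in place of code of your own. Each camera call takes 0.05 s, during which the arm holds its last target. There are 200 camera calls.

## Task

Slide the reject bin's lid fully open, carry the sorting tray over by its handle and tip it so that the three earbud cases slide out into the bin; do not touch the cases with the gripper. Then set the empty tray back upright on the worktop where it stood, and slide the lid fully shut. Leave the bottles and the phone where they are.

Things in the scene. Friction and masses are not known exactly. Their poses are not given: they have to be found in the camera images.
- bin: Grey sheet-metal reject bin fixed to the worktop, 118 x 118 mm, 105 mm high, walls 3 mm, open top under its lid. Origin: centre of its underside; z up, y the way the lid opens. Steel guide rods lie on the two rims along y (55 mm either side of the middle, tops 113 mm above the worktop) and stick out 130 mm beyond the +y side, joined by a cross piece.
- bin_mouth (a point): Centre of the bin's open top, in the plane of the rim, 105 mm above the worktop. Axes as the bin. Around: a soldering station stands to the left of the tray, between it and the bin (185 mm high, its iron 240 mm; x over 0.44, y 0.025 to 0.17), a 105 mm high screen separator to the right of the tray (y under -0.108); a walking stick leans before the bin (390 mm high, x under 0.305).
- lid (a joint): How far the lid is slid open, m: 0 shut, 0.12 fully open (end stops at both). Slides along the bin's +y; takes about 2 N and stays where it is left. It may start a little ajar.
- lid_grip (a point): Centre of the black bar handle on the lid, 133 mm above the worktop, moves with the lid. The bar is 64 mm long along the bin's x, 14 mm thick along the bin's y and 16 mm high (top 141 mm above the worktop); the lid's flat top is 117 mm above the worktop, 122 x 122 mm.
- tray_grip (a point): Centre of the flat black carrying bar of the sorting tray, 85 mm above the tray's underside. Axes are the tray's, z up. The bar crosses the tray's middle along y, 76 mm between two upright straps; it is 14 mm thick along x and 20 mm high, its underside 75 mm above the tray's underside.
- tray: Loose aluminium sorting tray, 0.2 kg; origin: centre of its underside, axes as tray_grip. 156 mm long (x), 82 mm wide (y); floor 3 mm, walls 30 mm high on both long sides and at the +x end. The -x end, roughly facing the robot at the start, is fully open, flush with the floor: pieces leave there, 78 mm from the bar. Plastic starts to slide at 25 to 36 degrees of tilt.
- case_a_mid (a point): White rounded earbud charging case, 46 x 56 x 24 mm, about 45 g, smooth plastic, lying flat in the tray, its 56 mm side across the tray; the three lie in a row along the tray. Point at its centre. Not to be touched by the fingers.
- case_b_mid (a point): White rounded earbud charging case, 46 x 56 x 24 mm, about 45 g, smooth plastic, lying flat in the tray, its 56 mm side across the tray; the three lie in a row along the tray. Point at its centre. Not to be touched by the fingers.
- case_c_mid (a point): White rounded earbud charging case, 46 x 56 x 24 mm, about 45 g, smooth plastic, lying flat in the tray, its 56 mm side across the tray; the three lie in a row along the tray. Point at its centre. Not to be touched by the fingers.
- nozzle_bottle_mid (a point): White bottle with a nozzle, 31 mm wide, 72 mm high, standing loose behind the bin or beyond the tray; point at its centre. Bystander.
- alcohol_bottle_mid (a point): Plain white bottle, 38 mm wide, 74 mm high, standing loose beyond the tray or behind the bin; point at its centre. Bystander.
- phone_mid (a point): Black phone, 142 x 69 x 8 mm, lying loose on the worktop at the right; point at its centre. Bystander.

How it is judged:
By the outcome, as a careful person would: the job done as asked, in the order asked, and still so for the second after the job is handed in, with the robot touching nothing.
It also fails if it takes over 72 s, if anything falls off the work surface, if the arm or the gripper's body presses on something with over 40 N, if the wrist force passes 120 N, or if a joint passes its speed limit or range.

## Working session

There is one attempt and no reset: what is moved stays moved. The work goes in short steps, Python scripts to look and compute and a tool call to move; the robot and the scene stay as the last step left them, time stands still between calls to the robot, and variables do not carry over. Pictures are saved under pics/ and viewed, at most 10 in all, crops included, and the job is handed in when it is done.

Besides the shell and the picture viewer there is one more tool, called by a JSON object that holds its "method" and its "body". play_rows: Moves the arm, as the interface text tells. Its arguments: {"type":"object","properties":{"plan":{"type":"array"},"grip_force":{"type":"number"}},"required":["plan"]}

```bash
ls; mkdir -p pics; cat > h.py <<'E'
import numpy as np, cv2
from rig import telemetry, snapshot, camera_model, arm
from scipy.spatial.transform import Rotation as R
def cloud(name):
    m=camera_model(name); im,d=snapshot(name)
    K=np.array([[m['fx'],0,m['cx']],[0,m['fy'],m['cy']],[0,0,1.]])
    v,u=np.mgrid[:480,:640]
    p=cv2.undistortPoints(np.stack([u,v],-1).reshape(-1,1,2).astype(np.float32),K,np.array([m['k1'],0,0,0.]))[:,0]
    z=d.reshape(-1); P=np.c_[p*z[:,None],z]; T=np.array(m['world_from_camera'])
    W=(P@T[:3,:3].T+T[:3,3]).reshape(480,640,3); W[d==0]=np.nan
    return im,W
E
python3 - <<'E'
from h import *
o=telemetry.get_obs(); print(o)
for n in ('top','scene'):
    im,W=cloud(n); np.save(n+'.npy',W); cv2.imwrite(f'pics/{n}0.png',im[...,::-1])
E
```

```text
pics
{'time_s': 0.0, 'joint_pos': array([ 1.22338077e+00,  3.00485872e-01,  1.52158258e+00, -2.38937025e-05,
        1.32068278e+00, -6.66134531e-02]), 'qvel': array([-1.55944533e-03, -1.49511590e-03, -1.76370809e-03,  4.39257727e-06,
        5.46266408e-04, -7.55410685e-04]), 'joint_torque': array([ 1.46595667e-04, -5.31804836e+01, -3.52739775e+01,  7.09120464e-02,
        2.43364874e-02, -8.47310753e-05]), 'tool_pos': array([152.33629669, 528.17791798, 176.57760871]), 'tcp_rot': array([ 1.39937276e-01,  9.90160201e-01, -5.69298754e-04, -1.07740104e-04]), 'ft_force': array([-0.60679942, -0.6411156 ,  0.10896892]), 'torque': array([ 0.01955811, -0.03138864, -0.00316155]), 'gripper_force': 0.0, 'finger_gap': 94.34465760269094}
```

View pics/top0.png

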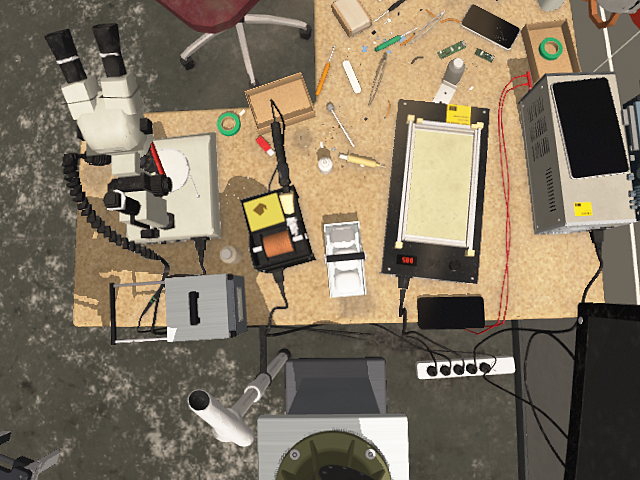

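View pics/scene0.png

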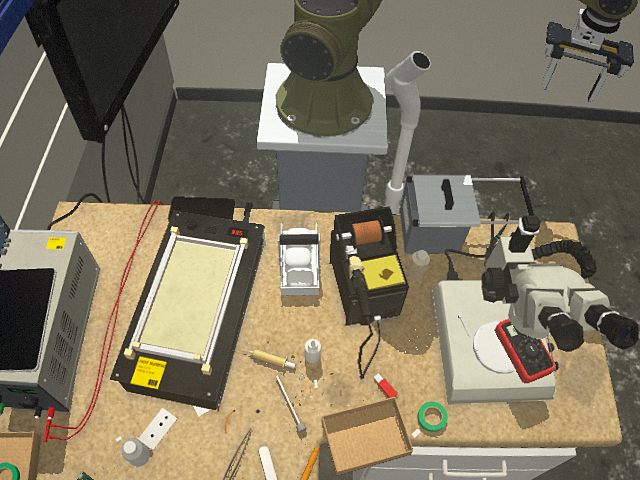

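The top view shows the bin at about (205,308) with its bar at (194,307) and rods running left. The tray is at (345,260) with its bar at (343,259), and the stick at (220,415). The scene view agrees with this.

```bash
python3 - <<'E'
from h import *
W=np.load('top.npy'); S=np.load('scene.npy')
def rect(P,l):
    r=cv2.minAreaRect(P[:,:2].astype(np.float32)); print(l,len(P),np.round(r[0],1),np.round(r[1],1),round(r[2],2),'z',np.round(np.median(P[:,2]),1))
def sel(W,u0,u1,v0,v1,z0,z1):
    P=W[v0:v1,u0:u1].reshape(-1,3); return P[(P[:,2]>z0)&(P[:,2]<z1)]
rect(sel(W,155,255,265,350,112,122),'lid top')
rect(sel(W,155,255,265,350,132,150),'lid bar top')
rect(sel(W,100,170,270,350,98,125),'rods+')
rect(sel(W,315,375,210,305,85,105),'tray bar top')
rect(sel(W,315,375,210,305,20,45),'tray walls')
rect(sel(W,315,375,210,305,22,34),'tray walls')
rect(sel(S,400,480,160,240,112,122),'S lid')
rect(sel(S,400,480,160,240,132,150),'S bar')
rect(sel(S,270,325,215,305,85,105),'S tray bar')
rect(sel(S,270,325,215,305,22,34),'S tray walls')
for n,(u,v) in dict(b1=(324,155),b2=(228,254),stick=(200,400),stick2=(280,357),iron=(278,105),solder=(262,210),solder2=(250,268),black=(405,260),tb=(454,65)).items(): print(n,np.round(W[v,u]))
def dump(P,l): print(l,np.round(np.nanmin(P,0)),np.round(np.nanmax(P,0)))
dump(sel(W,235,320,90,285,60,400),'station')
dump(sel(W,235,320,90,285,150,400),'station hi')
dump(sel(W,180,300,340,450,20,500),'stick')
dump(sel(W,180,300,340,450,200,500),'stickhi')
dump(sel(W,380,500,95,290,60,300),'sep')
dump(sel(W,60,230,20,270,50,500),'micro')
E
```

```text
lid top 3754 [390.8 259. ] [125.7 159.5] 2.66 z 116.8
lid bar top 260 [390.7 253.5] [64.3 15.5] 2.66 z 139.9
rods+ 899 [384.4 366.8] [122.1 127.9] 3.38 z 113.5
tray bar top 306 [484.9 -37.2] [15.9 82. ] 4.28 z 94.9
tray walls 1512 [485.1 -25.5] [154.9  99.8] 3.81 z 26.8
tray walls 1440 [485.1 -25.4] [154.9  99.6] 3.83 z 26.9
S lid 2801 [391.8 256.8] [127.1 152.8] 2.32 z 116.6
S bar 180 [391.8 254. ] [63.8 14.5] 5.36 z 139.8
S tray bar 345 [485.3 -35.2] [19.1 81.4] 4.1 z 93.0
S tray walls 1211 [486.1 -35.7] [156.3  81.2] 4.33 z 26.2
b1 [721.   1.  -2.]
b2 [496. 200.  74.]
stick [268. 177. 331.]
stick2 [ 191.  183. -579.]
iron [843. 104.   2.]
solder [575. 120. 129.]
solder2 [470. 169.   4.]
black [ 475. -156.   85.]
tb [ 890. -285.   71.]
station [435.  24.  60.] [752. 189. 247.]
station hi [462.  28. 150.] [752. 141. 247.]
stick [169. 119.  20.] [329. 284. 373.]
stickhi [174. 119. 201.] [288. 196. 373.]
sep [ 426. -348.   61.] [ 812. -109.  125.]
micro [481. 197.  50.] [823. 432. 409.]
```

```bash
cat >> h.py <<'E'
def rows(target, Rt=None, n=1, claw=1, extra=0, frm=None):
    """print dp/delta_rot rows from current pose to world target (mm), n interpolated"""
    o=telemetry.get_obs(); p=np.array(o['tool_pos']); R0=R.from_quat(o['tcp_rot'])
    d=R0.inv().apply(np.array(target)-p)/1000; rv=(R0.inv()*(Rt or R0)).as_rotvec()
    print('pos',np.round(p,1),'F',np.round(o['ft_force'],1),'gap',round(o['finger_gap'],1),'t',round(o['time_s'],2)); print('dp',np.round(d,4),'rot',np.round(rv,4),'deg',np.round(np.linalg.norm(rv)*57.3,1))
def down(az): # tool down, tool-y azimuth az(rad)
    y=np.array([np.cos(az),np.sin(az),0]); z=np.array([0,0,-1.]); x=np.cross(y,z)
    return R.from_matrix(np.c_[x,y,z])
E
python3 - <<'E'
from h import *
W=np.load('top.npy'); S=np.load('scene.npy')
yaw=np.radians(3); c=np.array([391.2,253.7]); A=np.array([[np.cos(yaw),np.sin(yaw)],[-np.sin(yaw),np.cos(yaw)]])
for n,w in(('top',W),('scene',S)):
    P=w.reshape(-1,3); P=P[~np.isnan(P).any(1)]; q=(P[:,:2]-c)@A.T
    m=(abs(q[:,0])<40)&(abs(P[:,2]-117)<3)&(abs(q[:,1])<120); print(n,'lid y',np.percentile(q[m,1],[.5,99.5]))
    m=(abs(q[:,0])<45)&(P[:,2]>98)&(P[:,2]<122)&(q[:,1]>120)&(q[:,1]<230); print(' cross y',np.percentile(q[m,1],[1,99]) if m.any() else 0)
    m=(abs(P[:,2]-117)<3)&(q[:,1]>-40)&(q[:,1]<40)&(abs(q[:,0])<90); print(' lid x',np.percentile(q[m,0],[.5,99.5]))
    for nm,z0,xr,yr in (('bar',134,60,30),):
        m=(P[:,2]>z0)&(P[:,2]<150)&(abs(q[:,0])<xr)&(abs(q[:,1])<yr); B=P[m,:2]; 
        _,_,V=np.linalg.svd(B-B.mean(0)); print(' bar ang',np.degrees(np.arctan(V[0,1]/V[0,0])),B.mean(0))
    m=(P[:,2]>85)&(P[:,2]<105)&(abs(P[:,0]-485)<25)&(abs(P[:,1]+36)<55); B=P[m,:2]; _,_,V=np.linalg.svd(B-B.mean(0)); print(' traybar dir',np.degrees(np.arctan2(V[0,1],V[0,0])),B.mean(0))
    m=(P[:,0]<640)&(P[:,0]>330)&(P[:,1]>190)&(P[:,1]<520)&(P[:,2]>145); print(' micro min',P[m].min(0), P[m][:,0].min())
rows([391.5,254,176],down(np.pi/2+yaw))
E
```

```text
top lid y [-62.09564228  59.59081561]
 cross y [166.42447182 176.61937341]
 lid x [-61.36602429  61.17663919]
 bar ang 3.999720705594462 [391.33909617 251.96650015]
 traybar dir 93.72237182258078 [484.69287669 -37.0306055 ]
 micro min [520.33301696 279.9170867  145.16888168] 520.3330169588271
scene lid y [-60.34240848  61.79520988]
 cross y [169.11396826 178.81293145]
 lid x [-61.05947912  62.37769006]
 bar ang 3.8268497544269664 [393.08002374 253.35375006]
 traybar dir 94.0784554093675 [486.54905333 -35.44342978]
 micro min [522.68648003 281.74237813 145.07179215] 522.6864800262258
pos [152.3 528.2 176.7] F [0.4 0.5 0.7] gap 94.2 t 0.1
dp [-0.3058 -0.1972  0.0008] rot [-1.000e-03 -2.000e-04 -3.332e-01] deg 19.1
```

{"method": "play_rows", "body": {"plan": [{"dp": [-0.306, -0.197, 0], "delta_rot": [0, 0, -0.328], "claw": 0}, {"dp": [-0.306, -0.197, 0], "delta_rot": [0, 0, -0.328], "claw": 0}, {"dp": [-0.306, -0.197, 0], "delta_rot": [0, 0, -0.328], "claw": 0}, {"dp": [-0.306, -0.197, 0], "delta_rot": [0, 0, -0.328], "claw": 0}, {"dp": [-0.306, -0.197, 0], "delta_rot": [0, 0, -0.328], "claw": 0}, {"dp": [-0.306, -0.197, 0], "delta_rot": [0, 0, -0.328], "claw": 0}, {"dp": [-0.306, -0.197, 0], "delta_rot": [0, 0, -0.328], "claw": 0}, {"dp": [-0.306, -0.197, 0], "delta_rot": [0, 0, -0.328], "claw": 0}, {"dp": [-0.306, -0.197, 0], "delta_rot": [0, 0, -0.328], "claw": 0}, {"dp": [-0.306, -0.197, 0], "delta_rot": [0, 0, -0.328], "claw": 0}, {"dp": [-0.306, -0.197, 0], "delta_rot": [0, 0, -0.328], "claw": 0}]}}

```text
time_s: 1.2
tool_pos: [391.1, 255.2, 177.0]
tcp_rot: [-0.024, 1.0, -0.0, -0.0]
ft_force: [-1.2, 0.2, 0.0]
finger_gap: 46.8
gripper_force: 0.0
```

```bash
python3 - <<'E'
from h import *
o=telemetry.get_obs(); print(np.round(o['joint_pos'],4))
im,W=cloud('wrist'); cv2.imwrite('pics/w1.png',im[...,::-1]); P=W.reshape(-1,3); P=P[~np.isnan(P).any(1)]
m=(P[:,2]>134)&(P[:,2]<146)&(abs(P[:,0]-391)<50)&(abs(P[:,1]-254)<30); print(m.sum(), cv2.minAreaRect(P[m,:2].astype(np.float32)),np.median(P[m,2]))
rows([391.5,254,121],down(np.pi/2+np.radians(3.5)))
E
```

```text
[ 4.9960e-01  1.1420e-01  1.7454e+00  2.0000e-04  1.2823e+00 -1.1196e+00]
1514 ((389.3621520996094, 253.47999572753906), (62.80796813964844, 13.328530311584473), 3.0714612007141113) 140.16177268062762
pos [391.1 255.3 177.1] F [-0.2 -0.5 -0.7] gap 47.0 t 1.25
dp [-0.0003 -0.0013  0.0561] rot [ 0.     -0.0002 -0.0123] deg 0.7
```

{"method": "play_rows", "body": {"plan": [{"dp": [0, -0.0015, 0.03], "delta_rot": [0, 0, -0.01], "claw": 0}, {"dp": [0, -0.0015, 0.056], "delta_rot": [0, 0, -0.01], "claw": 0}, {"dp": [0, -0.0015, 0.056], "delta_rot": [0, 0, -0.01], "claw": -1}, {"dp": [0, -0.0015, 0.056], "delta_rot": [0, 0, -0.01], "claw": -1}, {"dp": [0, -0.0015, 0.056], "delta_rot": [0, 0, -0.01], "claw": -1}, {"dp": [0, -0.0015, 0.056], "delta_rot": [0, 0, -0.01], "claw": -1}, {"dp": [0, -0.0015, 0.056], "delta_rot": [0, 0, -0.01], "claw": -1}], "grip_force": 30}}

```text
time_s: 1.95
tool_pos: [392.2, 253.1, 121.9]
tcp_rot: [-0.029, 1.0, 0.0, 0.001]
ft_force: [-0.1, -0.1, -0.4]
finger_gap: 10.6
gripper_force: 0.0
```

{"method": "play_rows", "body": {"plan": [{"dp": [0, 0, 0], "delta_rot": [0, 0, 0], "claw": -1}, {"dp": [0, 0, 0], "delta_rot": [0, 0, 0], "claw": -1}]}}

```text
time_s: 2.15
tool_pos: [392.0, 252.9, 121.3]
tcp_rot: [-0.029, 1.0, 0.0, 0.0]
ft_force: [-0.7, 0.5, 0.9]
finger_gap: 0.3
gripper_force: 0.0
```

```bash
python3 - <<'E'
from h import *
im,W=cloud('wrist'); cv2.imwrite('pics/w2.png',im[...,::-1])
E
```

```text
(no output)
```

View pics/w2.png

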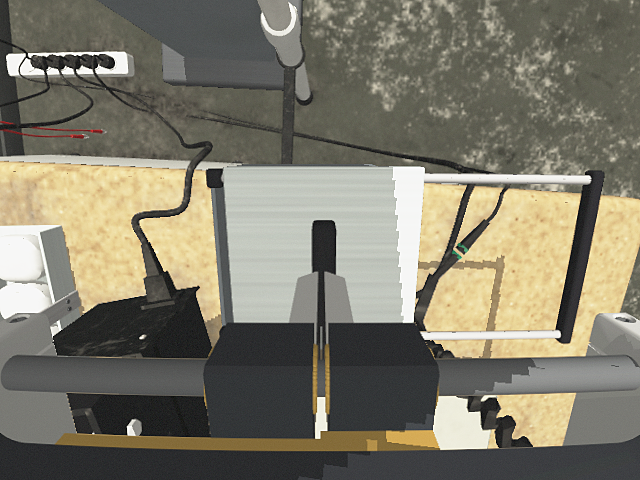

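The wrist view shows the fingers fully shut, tips near (320,270). The bar at (324,245) still appears in front of them, so I'll check the depth there.

```bash
python3 - <<'E'
from h import *
im,W=cloud('wrist')
for v in (200,215,225,235,245,255,262,268,272,276,280,290,300,315,330): print(v,[tuple(np.round(W[v,u]).tolist()) for u in (300,312,323,336)])
P=W.reshape(-1,3); P=P[~np.isnan(P).any(1)]
m=(abs(P[:,2]-117)<2)&(abs(P[:,0]-391)<40)&(abs(P[:,1]-254)<90); print(np.percentile(P[m],[.5,99.5],axis=0))
E
```

```text
200 [(349.0, 237.0, 117.0), (348.0, 245.0, 117.0), (348.0, 251.0, 115.0), (348.0, 259.0, 117.0)]
215 [(358.0, 238.0, 117.0), (358.0, 245.0, 117.0), (358.0, 252.0, 116.0), (357.0, 260.0, 117.0)]
225 [(365.0, 238.0, 116.0), (362.0, 246.0, 126.0), (359.0, 252.0, 137.0), (363.0, 260.0, 116.0)]
235 [(371.0, 238.0, 117.0), (365.0, 246.0, 138.0), (364.0, 252.0, 142.0), (369.0, 261.0, 118.0)]
245 [(377.0, 239.0, 117.0), (371.0, 246.0, 138.0), (370.0, 253.0, 140.0), (376.0, 261.0, 117.0)]
255 [(384.0, 239.0, 116.0), (377.0, 247.0, 138.0), (375.0, 253.0, 141.0), (383.0, 262.0, 117.0)]
262 [(389.0, 239.0, 117.0), (381.0, 247.0, 138.0), (380.0, 253.0, 142.0), (387.0, 262.0, 118.0)]
268 [(393.0, 239.0, 117.0), (385.0, 247.0, 138.0), (384.0, 253.0, 140.0), (391.0, 262.0, 117.0)]
272 [(396.0, 239.0, 116.0), (387.0, 247.0, 138.0), (386.0, 253.0, 141.0), (394.0, 262.0, 117.0)]
276 [(398.0, 239.0, 116.0), (382.0, 247.0, 157.0), (384.0, 253.0, 152.0), (382.0, 260.0, 157.0)]
280 [(383.0, 241.0, 162.0), (382.0, 247.0, 163.0), (383.0, 253.0, 159.0), (382.0, 260.0, 162.0)]
290 [(383.0, 242.0, 174.0), (383.0, 248.0, 175.0), (383.0, 253.0, 173.0), (382.0, 259.0, 174.0)]
300 [(383.0, 243.0, 187.0), (382.0, 248.0, 187.0), (384.0, 253.0, 184.0), (382.0, 259.0, 186.0)]
315 [(383.0, 244.0, 200.0), (382.0, 248.0, 201.0), (384.0, 253.0, 198.0), (382.0, 258.0, 201.0)]
330 [(358.0, 246.0, 256.0), (358.0, 248.0, 256.0), (384.0, 253.0, 210.0), (358.0, 254.0, 256.0)]
[[351.26669535 193.36394328 115.15302371]
 [429.81537834 314.61761162 118.24373902]]
```

{"method": "play_rows", "body": {"plan": [{"dp": [0, 0, 0], "delta_rot": [0, 0, 0], "claw": -0.2}, {"dp": [0, 0, 0], "delta_rot": [0, 0, 0], "claw": -0.2}, {"dp": [0, 0, 0], "delta_rot": [0, 0, 0], "claw": -0.2}, {"dp": [0, 0, 0], "delta_rot": [0, 0, 0], "claw": -0.2}]}}

```text
time_s: 2.65
tool_pos: [391.9, 252.9, 121.1]
tcp_rot: [-0.029, 1.0, 0.0, 0.0]
ft_force: [0.6, 0.1, -0.6]
finger_gap: 29.2
gripper_force: 0.0
```

```bash
python3 - <<'E'
from h import *
im,W=cloud('wrist'); cv2.imwrite('pics/w3.png',np.hstack([cv2.imread('pics/w1.png')[140:,120:520],im[140:,120:520,::-1]]))
o=telemetry.get_obs();print(o['tool_pos'],o['finger_gap'])
for v in range(215,330,8): print(v,[tuple(np.round(W[v,u]).tolist()) for u in (270,285,295,323,345,355,370)])
E
```

```text
[391.90882935 252.8634547  121.15552165] 32.9021970988511
215 [(359.0, 219.0, 116.0), (359.0, 229.0, 117.0), (358.0, 235.0, 116.0), (357.0, 252.0, 117.0), (356.0, 265.0, 117.0), (356.0, 272.0, 116.0), (356.0, 281.0, 116.0)]
223 [(364.0, 219.0, 117.0), (364.0, 229.0, 116.0), (363.0, 235.0, 116.0), (358.0, 252.0, 136.0), (362.0, 266.0, 116.0), (361.0, 272.0, 116.0), (361.0, 281.0, 116.0)]
231 [(369.0, 219.0, 116.0), (369.0, 229.0, 118.0), (368.0, 235.0, 117.0), (362.0, 252.0, 141.0), (367.0, 266.0, 117.0), (366.0, 272.0, 116.0), (366.0, 282.0, 118.0)]
239 [(375.0, 220.0, 116.0), (374.0, 229.0, 117.0), (374.0, 235.0, 117.0), (366.0, 252.0, 140.0), (372.0, 267.0, 117.0), (371.0, 273.0, 117.0), (371.0, 282.0, 116.0)]
247 [(380.0, 220.0, 117.0), (379.0, 229.0, 116.0), (379.0, 236.0, 117.0), (371.0, 253.0, 140.0), (377.0, 267.0, 118.0), (376.0, 273.0, 118.0), (376.0, 283.0, 117.0)]
255 [(385.0, 220.0, 117.0), (384.0, 229.0, 117.0), (384.0, 236.0, 116.0), (376.0, 253.0, 140.0), (382.0, 267.0, 117.0), (382.0, 274.0, 117.0), (381.0, 283.0, 118.0)]
263 [(390.0, 220.0, 117.0), (390.0, 230.0, 117
[... 741 characters left out ...]
68.0, 179.0), (381.0, 274.0, 181.0)]
303 [(384.0, 230.0, 188.0), (385.0, 236.0, 186.0), (417.0, 237.0, 117.0), (405.0, 255.0, 140.0), (415.0, 270.0, 118.0), (383.0, 267.0, 186.0), (382.0, 273.0, 188.0)]
311 [(384.0, 231.0, 197.0), (385.0, 237.0, 194.0), (423.0, 237.0, 117.0), (410.0, 255.0, 141.0), (420.0, 270.0, 118.0), (383.0, 266.0, 194.0), (381.0, 272.0, 196.0)]
319 [(383.0, 232.0, 204.0), (386.0, 237.0, 199.0), (428.0, 237.0, 118.0), (416.0, 255.0, 140.0), (427.0, 271.0, 117.0), (386.0, 267.0, 195.0), (382.0, 271.0, 203.0)]
327 [(384.0, 233.0, 210.0), (390.0, 238.0, 198.0), (435.0, 238.0, 116.0), (433.0, 256.0, 117.0), (433.0, 271.0, 117.0), (389.0, 267.0, 196.0), (382.0, 270.0, 210.0)]
```

View pics/w3.png

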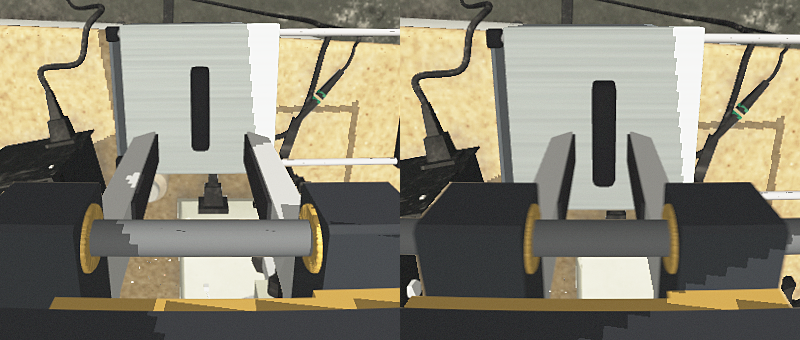

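The left half of the picture was taken before the descent and the right half is now. The fingers straddle the bar, but the tips are around row 272 of the full frame, which is z≈150. The real tips are therefore about 29 mm above the reported TCP, so I'll go 26 mm lower.

{"method": "play_rows", "body": {"plan": [{"dp": [0, 0, 0.015], "delta_rot": [0, 0, 0], "claw": -0.2}, {"dp": [0, 0, 0.02], "delta_rot": [0, 0, 0], "claw": -0.2}, {"dp": [0, 0, 0.023], "delta_rot": [0, 0, 0], "claw": -0.2}, {"dp": [0, 0, 0.026], "delta_rot": [0, 0, 0], "claw": -0.2}, {"dp": [0, 0, 0.026], "delta_rot": [0, 0, 0], "claw": -0.2}]}}

```text
time_s: 3.2
tool_pos: [391.9, 252.8, 95.1]
tcp_rot: [-0.029, 1.0, -0.0, -0.0]
ft_force: [0.0, -0.4, -0.1]
finger_gap: 37.5
gripper_force: 0.0
```

```bash
python3 - <<'E'
from h import *
im,W=cloud('wrist')
o=telemetry.get_obs();print(o['tool_pos'],o['finger_gap'],o['ft_force'],np.round(o['joint_pos'],4))
for v in range(240,296,5): print(v,[tuple(np.round(W[v,u]).tolist()) for u in (265,270,275,280,285,290)])
E
```

```text
[391.98228421 252.90725563  95.31089896] 37.79510816361766 [ 0.36604935 -0.48389315 -0.16620025] [ 0.4944  0.2054  1.8436  0.      1.0925 -1.1335]
240 [(368.0, 220.0, 116.0), (368.0, 223.0, 117.0), (368.0, 226.0, 117.0), (368.0, 229.0, 117.0), (368.0, 231.0, 116.0), (367.0, 234.0, 118.0)]
245 [(371.0, 220.0, 117.0), (371.0, 223.0, 117.0), (371.0, 226.0, 117.0), (371.0, 229.0, 116.0), (371.0, 231.0, 116.0), (370.0, 234.0, 117.0)]
250 [(374.0, 221.0, 118.0), (374.0, 223.0, 116.0), (373.0, 226.0, 117.0), (374.0, 229.0, 116.0), (373.0, 232.0, 117.0), (373.0, 234.0, 116.0)]
255 [(377.0, 220.0, 115.0), (376.0, 223.0, 117.0), (376.0, 226.0, 117.0), (376.0, 229.0, 117.0), (376.0, 232.0, 116.0), (376.0, 234.0, 117.0)]
260 [(380.0, 220.0, 116.0), (379.0, 223.0, 117.0), (380.0, 226.0, 116.0), (379.0, 229.0, 117.0), (379.0, 232.0, 116.0), (379.0, 235.0, 118.0)]
265 [(382.0, 221.0, 117.0), (383.0, 223.0, 117.0), (383.0, 226.0, 116.0), (nan, nan, nan), (382.0, 232.0, 117.0), (382.0, 235.0, 116.0)]
270 [(386.0, 221.0, 117.0), (385.0, 224.0, 117.0), (385.0, 226.0, 117.0), (385.0, 229.0, 116.0), (385.0, 232.0, 117.0), (385.0, 235.0, 117.0)]
275 [(389.0, 221.0, 117.0), (384.0, 225.0, 127.0), (384.0, 228.0, 128.0), (384.0, 230.0, 128.0), (385.0, 233.0, 124.0), (387.0, 235.0, 118.0)]
280 [(384.0, 224.0, 136.0), (384.0, 226.0, 136.0), (384.0, 229.0, 135.0), (384.0, 231.0, 135.0), (386.0, 233.0, 129.0), (391.0, 235.0, 117.0)]
285 [(384.0, 224.0, 142.0), (384.0, 227.0, 143.0), (384.0, 229.0, 142.0), (385.0, 231.0, 138.0), (389.0, 233.0, 130.0), (394.0, 235.0, 116.0)]
290 [(384.0, 226.0, 149.0), (384.0, 228.0, 149.0), (383.0, 230.0, 150.0), (385.0, 232.0, 145.0), (391.0, 234.0, 131.0), (397.0, 235.0, 116.0)]
295 [(384.0, 226.0, 155.0), (384.0, 229.0, 154.0), (384.0, 231.0, 155.0), (385.0, 233.0, 151.0), (394.0, 234.0, 130.0), (400.0, 235.0, 117.0)]
```

{"method": "play_rows", "body": {"plan": [{"dp": [0, 0, 0], "delta_rot": [0, 0, 0], "claw": -1}, {"dp": [0, 0, 0], "delta_rot": [0, 0, 0], "claw": -1}, {"dp": [0, 0, 0], "delta_rot": [0, 0, 0], "claw": -1}, {"dp": [0, 0, 0], "delta_rot": [0, 0, 0], "claw": -1}, {"dp": [0, 0, 0], "delta_rot": [0, 0, 0], "claw": -1}], "grip_force": 25}}

```text
time_s: 3.75
tool_pos: [392.0, 253.0, 95.3]
tcp_rot: [-0.029, 1.0, 0.0, 0.0]
ft_force: [-0.7, 1.0, 1.7]
finger_gap: 13.8
gripper_force: 25.0
```

{"method": "play_rows", "body": {"plan": [{"dp": [0, 0.005, 0], "delta_rot": [0, 0, 0], "claw": -1}, {"dp": [0, 0.015, 0], "delta_rot": [0, 0, 0], "claw": -1}, {"dp": [0, 0.027, 0], "delta_rot": [0, 0, 0], "claw": -1}, {"dp": [0, 0.04, 0], "delta_rot": [0, 0, 0], "claw": -1}, {"dp": [0, 0.053, 0], "delta_rot": [0, 0, 0], "claw": -1}, {"dp": [0, 0.066, 0], "delta_rot": [0, 0, 0], "claw": -1}, {"dp": [0, 0.079, 0], "delta_rot": [0, 0, 0], "claw": -1}, {"dp": [0, 0.09, 0], "delta_rot": [0, 0, 0], "claw": -1}, {"dp": [0, 0.098, 0], "delta_rot": [0, 0, 0], "claw": -1}, {"dp": [0, 0.1, 0], "delta_rot": [0, 0, 0], "claw": -1}, {"dp": [0, 0.1, 0], "delta_rot": [0, 0, 0], "claw": -1}]}}

```text
time_s: 4.85
tool_pos: [386.2, 354.0, 95.3]
tcp_rot: [-0.029, 1.0, 0.0, 0.0]
ft_force: [0.6, 2.1, 3.8]
finger_gap: 13.9
gripper_force: 25.0
```

{"method": "play_rows", "body": {"plan": [{"dp": [0, 0.003, 0], "delta_rot": [0, 0, 0], "claw": -1}, {"dp": [0, 0.006, 0], "delta_rot": [0, 0, 0], "claw": -1}, {"dp": [0, 0.008, 0], "delta_rot": [0, 0, 0], "claw": -1}, {"dp": [0, 0.009, 0], "delta_rot": [0, 0, 0], "claw": -1}, {"dp": [0, 0.01, 0], "delta_rot": [0, 0, 0], "claw": -1}, {"dp": [0, 0.011, 0], "delta_rot": [0, 0, 0], "claw": -1}, {"dp": [0, 0.011, 0], "delta_rot": [0, 0, 0], "claw": -1}]}}

```text
time_s: 5.55
tool_pos: [385.8, 360.6, 95.1]
tcp_rot: [-0.028, 1.0, -0.004, -0.001]
ft_force: [0.5, -28.9, 17.4]
finger_gap: 13.7
gripper_force: 25.0
```

{"method": "play_rows", "body": {"plan": [{"dp": [0, -0.004, 0], "delta_rot": [0, 0, 0], "claw": -1}, {"dp": [0, -0.004, 0], "delta_rot": [0, 0, 0], "claw": -0.2}, {"dp": [0, -0.004, 0], "delta_rot": [0, 0, 0], "claw": -0.2}, {"dp": [0, -0.004, 0], "delta_rot": [0, 0, 0], "claw": -0.2}, {"dp": [0, -0.004, 0], "delta_rot": [0, 0, 0], "claw": -0.2}, {"dp": [0, -0.004, -0.05], "delta_rot": [0, 0, 0], "claw": -0.2}, {"dp": [0, -0.004, -0.1], "delta_rot": [0, 0, 0], "claw": -0.2}, {"dp": [0, -0.004, -0.14], "delta_rot": [0, 0, 0], "claw": -0.2}, {"dp": [0, -0.004, -0.14], "delta_rot": [0, 0, 0], "claw": -0.2}]}}

```text
time_s: 6.45
tool_pos: [387.1, 361.0, 240.6]
tcp_rot: [-0.029, 1.0, 0.003, 0.003]
ft_force: [-0.6, 0.3, -0.7]
finger_gap: 37.5
gripper_force: 0.0
```

```bash
python3 - <<'E'
from h import *
o=telemetry.get_obs(); print(o['tool_pos'],np.round(o['joint_pos'],4))
im,W=cloud('top'); np.save('top2.npy',W); cv2.imwrite('pics/top2.png',im[...,::-1])
P=W.reshape(-1,3); P=P[~np.isnan(P).any(1)]
for lo,hi,l in((134,148,'bar'),(102,109,'rim')):
    m=(P[:,2]>lo)&(P[:,2]<hi)&(abs(P[:,0]-390)<62)&(P[:,1]>170)&(P[:,1]<400)
    if lo<110: m&=P[:,1]<300
    print(l,m.sum(),cv2.minAreaRect(P[m,:2].astype(np.float32)))
m=(P[:,2]<60)&(abs(P[:,0]-390)<70)&(P[:,1]>175)&(P[:,1]<310); print(np.percentile(P[m],[2,98],axis=0))
# stick / station envelope near corridor
for z0 in (60,100,140,180,220,260,300):
    m=(P[:,2]>z0)&(P[:,2]<z0+40)
    a=P[m&(P[:,1]>20)&(P[:,1]<178)&(P[:,0]>340)&(P[:,0]<760)]; b=P[m&(P[:,1]>100)&(P[:,1]<215)&(P[:,0]<335)&(P[:,0]>150)]
    print(z0, a[:,0].min() if len(a) else None, (b[:,0].max(),b[:,1].min(),b[:,1].max()) if len(b) else None)
tp=[484.9,-36.5]; rows([484.9,-36.5,240],down(np.radians(3.9)))
E
```

```text
[387.08274754 360.97114758 240.64156361] [ 6.8130e-01  2.0560e-01  1.4914e+00  1.0000e-04  1.4358e+00 -9.4690e-01]
bar 263 ((384.2065124511719, 356.4623107910156), (61.13655090332031, 15.658723831176758), 1.3616557121276855)
rim 239 ((391.5602111816406, 238.3043212890625), (118.87966918945312, 118.87953186035156), 3.177177906036377)
[[334.11505695 176.65721163  -1.63149391]
 [457.52452022 298.50278759  55.751175  ]]
60 340.116868736512 (np.float64(190.78685230952138), np.float64(174.81505571504533), np.float64(198.28163771153885))
100 341.0135610118299 (np.float64(334.9965998756863), np.float64(181.4450278397455), np.float64(202.160595381788))
140 461.9903644105186 None
180 493.4310981245372 (np.float64(191.23444620649525), np.float64(177.5748594536823), np.float64(200.73764697926595))
220 680.7165360115574 (np.float64(229.50258085663057), np.float64(119.22879769451458), np.float64(191.40284503300754))
260 None (np.float64(242.64328996423225), np.float64(123.22366824473153), np.float64(174.7665056992734))
300 None (np.float64(276.7984408050542), np.float64(133.61001349549318), np.float64(182.1197038851404))
pos [386.3 360.4 237.2] F [ 0.2 -0.  -1.1] gap 37.5 t 6.5
dp [-0.0757 -0.4019 -0.0035] rot [4.7000e-03 7.0000e-04 1.5601e+00] deg 89.4
```

```bash
python3 - <<'E'
from h import *
from scipy.optimize import least_squares
D=[([1.22338,.300486,1.52158,0,1.32068,-.0666],[152.34,528.18,176.58]),([.4996,.1142,1.7454,0,1.2823,-1.1196],[391.1,255.2,177.0]),([.4944,.2054,1.8436,0,1.0925,-1.1335],[391.98,252.9,95.31]),([.6813,.2056,1.4914,0,1.4358,-.9469],[387.08,360.97,240.6])]
def fk(q,p):
    d,a,L1,e,L2,lat,d6=p; A=R.from_euler('z',q[0]); B=A*R.from_euler('y',q[1]); C=A*R.from_euler('y',q[1]+q[2])
    T=C*R.from_euler('z',q[3])*R.from_euler('y',q[4])*R.from_euler('z',q[5]+np.pi/2)
    return A.apply([a,lat,d])+B.apply([0,0,L1])+C.apply([e,0,L2])+T.apply([0,0,d6]), T
f=lambda p:np.r_[np.concatenate([fk(q,np.r_[p,250.])[0]-x for q,x in D]),1e-3*(p-[400,0,400,0,400,37])]
s=least_squares(f,[400,0,400,0,400,37.]); print(np.round(s.x,1),np.abs(s.fun).max())
for L1p in (300,350,400,450,500):
    g=lambda p:np.r_[np.concatenate([fk(q,[p[0],p[1],L1p,p[2],p[3],p[4],250.])[0]-x for q,x in D])]
    t=least_squares(g,[400,0,0,400,37.]); print(L1p,np.round(t.x,1),np.abs(t.fun).max())
# orientation IK at tilt
for tilt in (45,50,55):
  for psi in (-87,-75,-60):
    T0=down(np.radians(psi)); y=T0.as_matrix()[:,0]
    Rt=R.from_euler('z',np.radians(psi))*R.from_euler('y',-np.radians(tilt))*R.from_euler('z',-np.radians(psi))*T0
    for q1,sm in((.7,1.75),(.85,1.9)):
        M=R.from_euler('y',-sm)*R.from_euler('z',-q1)*Rt
        e=M.as_euler('ZYZ'); e[2]-=np.pi/2
        print(tilt,psi,q1,np.round(e,2), np.round(Rt.apply([0,0,1]),2))
E
```

```text
[1.737e+02 3.000e-01 4.237e+02 4.190e+01 4.476e+02 3.660e+01] 0.22634377419894103
300 [301.4  27.4  49.  447.9  36.6] 10.29434265441364
350 [249.8  16.5  46.1 447.8  36.6] 6.080287798105587
400 [198.2   5.5  43.2 447.7  36.6] 2.026357146564578
450 [146.6  -5.4  40.4 447.6  36.6] 2.347823209183616
500 [ 94.9 -16.3  37.5 447.5  36.6] 6.56187838605365
45 -87 0.7 [-0.63  1.87 -4.1 ] [ 0.04 -0.71 -0.71]
45 -87 0.85 [-0.54  1.82 -3.89] [ 0.04 -0.71 -0.71]
45 -75 0.7 [-0.71  1.74 -4.27] [ 0.18 -0.68 -0.71]
45 -75 0.85 [-0.64  1.71 -4.06] [ 0.18 -0.68 -0.71]
45 -60 0.7 [-0.77  1.57 -4.46] [ 0.35 -0.61 -0.71]
45 -60 0.85 [-0.73  1.56 -4.25] [ 0.35 -0.61 -0.71]
50 -87 0.7 [-0.71  1.92 -4.13] [ 0.04 -0.76 -0.64]
50 -87 0.85 [-0.6   1.89 -3.91] [ 0.04 -0.76 -0.64]
50 -75 0.7 [-0.79  1.78 -4.29] [ 0.2  -0.74 -0.64]
50 -75 0.85 [-0.71  1.77 -4.07] [ 0.2  -0.74 -0.64]
50 -60 0.7 [-0.85  1.59 -4.46] [ 0.38 -0.66 -0.64]
50 -60 0.85 [-0.81  1.6  -4.25] [ 0.38 -0.66 -0.64]
55 -87 0.7 [-0.79  1.96 -4.16] [ 0.04 -0.82 -0.57]
55 -87 0.85 [-0.66  1.95 -3.93] [ 0.04 -0.82 -0.57]
55 -75 0.7 [-0.87  1.81 -4.3 ] [ 0.21 -0.79 -0.57]
55 -75 0.85 [-0.78  1.82 -4.09] [ 0.21 -0.79 -0.57]
55 -60 0.7 [-0.94  1.61 -4.46] [ 0.41 -0.71 -0.57]
55 -60 0.85 [-0.89  1.63 -4.26] [ 0.41 -0.71 -0.57]
```

{"method": "play_rows", "body": {"plan": [{"dp": [0, -0.05, -0.05], "delta_rot": [0, 0, 0.1], "claw": 0}, {"dp": [0, -0.1, -0.08], "delta_rot": [0, 0, 0.25], "claw": 0}, {"dp": [0, -0.15, -0.08], "delta_rot": [0, 0, 0.4], "claw": 0}, {"dp": [0.02, -0.2, -0.08], "delta_rot": [0, 0, 0.55], "claw": 0}, {"dp": [0.02, -0.24, -0.08], "delta_rot": [0, 0, 0.7], "claw": 0}, {"dp": [0.02, -0.28, -0.08], "delta_rot": [0, 0, 0.85], "claw": 0}, {"dp": [0, -0.32, -0.08], "delta_rot": [0, 0, 1.0], "claw": 0}, {"dp": [-0.02, -0.35, -0.08], "delta_rot": [0, 0, 1.15], "claw": 0}, {"dp": [-0.04, -0.38, -0.06], "delta_rot": [0, 0, 1.3], "claw": 0}, {"dp": [-0.06, -0.4, -0.03], "delta_rot": [0, 0, 1.45], "claw": 0}, {"dp": [-0.0757, -0.402, -0.01], "delta_rot": [0.004, 0, 1.558], "claw": 0}, {"dp": [-0.0757, -0.402, -0.0], "delta_rot": [0.004, 0, 1.558], "claw": 0}]}}

```text
time_s: 7.7
tool_pos: [484.1, -37.6, 231.3]
tcp_rot: [0.683, 0.73, -0.003, -0.002]
ft_force: [0.3, 0.8, 1.0]
finger_gap: 46.8
gripper_force: 0.0
```

```bash
python3 - <<'E'
from h import *
im,W=cloud('wrist'); cv2.imwrite('pics/w4.png',im[...,::-1]); P=W.reshape(-1,3); P=P[~np.isnan(P).any(1)]
m=(P[:,2]>88)&(P[:,2]<105)&(abs(P[:,0]-485)<25)&(abs(P[:,1]+36)<50); print(m.sum(), cv2.minAreaRect(P[m,:2].astype(np.float32)),np.median(P[m,2]),P[m].mean(0))
m=(P[:,2]>18)&(P[:,2]<34)&(abs(P[:,0]-485)<95)&(abs(P[:,1]+36)<60); print(m.sum(), cv2.minAreaRect(P[m,:2].astype(np.float32)))
rows([485,-36.5,38],down(np.radians(4)))
E
```

```text
1109 ((483.22161865234375, -36.75846862792969), (16.72837257385254, 82.41556549072266), 3.479227304458618) 94.18650387883798 [483.23684432 -35.48589929  94.04488807]
4962 ((483.32366943359375, -34.829315185546875), (156.00474548339844, 80.27801513671875), 4.09896993637085)
pos [483.3 -37.2 231.1] F [-0.4  0.2 -1.3] gap 47.1 t 7.75
dp [0.0008 0.0034 0.193 ] rot [-0.0085  0.0011  0.002 ] deg 0.5
```

View pics/w4.png

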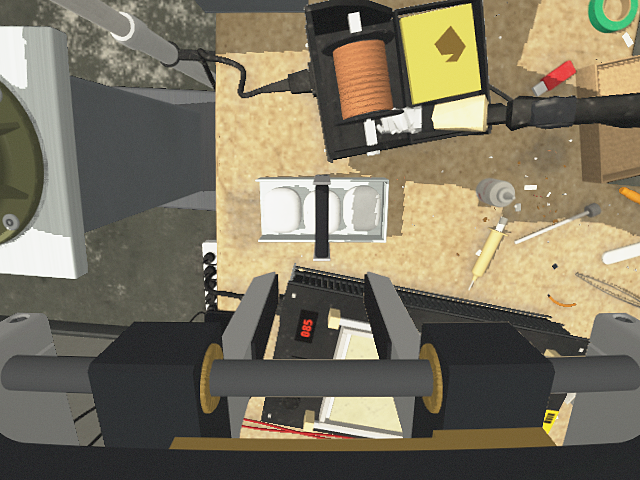

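The wrist view shows the tray around (322,210), its bar crossing at column 320 between the straps and the three cases in a row. The fingers are oriented correctly, so I'll descend with the tips staying at z≈67.

{"method": "play_rows", "body": {"plan": [{"dp": [0.001, 0.001, 0.05], "delta_rot": [-0.008, 0, 0], "claw": 0}, {"dp": [0.001, 0.0015, 0.1], "delta_rot": [-0.008, 0, 0], "claw": 0}, {"dp": [0.001, 0.002, 0.14], "delta_rot": [-0.008, 0, 0], "claw": 0}, {"dp": [0.001, 0.0024, 0.17], "delta_rot": [-0.008, 0, 0], "claw": 0}, {"dp": [0.001, 0.0024, 0.185], "delta_rot": [-0.008, 0, 0], "claw": 0}, {"dp": [0.001, 0.0024, 0.193], "delta_rot": [-0.008, 0, 0], "claw": 0}, {"dp": [0.001, 0.0024, 0.193], "delta_rot": [-0.008, 0, 0], "claw": 0}]}}

```text
time_s: 8.45
tool_pos: [485.8, -36.3, 42.1]
tcp_rot: [0.681, 0.732, 0.001, 0.003]
ft_force: [0.9, -0.3, 0.6]
finger_gap: 46.9
gripper_force: 0.0
```

{"method": "play_rows", "body": {"plan": [{"dp": [0, 0, 0], "delta_rot": [0, 0, 0], "claw": -1}, {"dp": [0, 0, 0], "delta_rot": [0, 0, 0], "claw": -1}, {"dp": [0, 0, 0], "delta_rot": [0, 0, 0], "claw": -1}, {"dp": [0, 0, 0], "delta_rot": [0, 0, 0], "claw": -1}, {"dp": [0, 0, 0], "delta_rot": [0, 0, 0], "claw": -1}, {"dp": [0, 0, 0], "delta_rot": [0, 0, 0], "claw": -1}], "grip_force": 60}}

```text
time_s: 9.05
tool_pos: [486.1, -36.7, 42.4]
tcp_rot: [0.682, 0.731, 0.001, 0.003]
ft_force: [-2.9, -0.5, 6.1]
finger_gap: 13.5
gripper_force: 60.0
```

```bash
python3 - <<'E'
from h import *
o=telemetry.get_obs(); print({k:np.round(v,4) for k,v in o.items() if k in('tool_pos','tcp_rot','ft_force','finger_gap','gripper_force','joint_pos')})
im,W=cloud('wrist')
y,x=np.where(np.nan_to_num(abs(W[...,2]-95))<4)
P=W.reshape(-1,3); P=P[~np.isnan(P).any(1)]
m=(P[:,2]>88)&(P[:,2]<100)&(abs(P[:,0]-485)<25)&(abs(P[:,1]+36)<50); print(m.sum(),P[m].mean(0))
f=(abs(P[:,0]-485)<60)&(abs(P[:,1]+36)<14)&(P[:,2]>55)&(P[:,2]<75);print('finger pts low',f.sum(),P[f].min(0) if f.any() else 0)
E
```

```text
{'joint_pos': array([-1.4970e-01,  3.2310e-01,  1.8352e+00, -1.6000e-03,  9.7760e-01,
       -2.1880e-01]), 'tool_pos': array([486.1233, -36.7053,  42.4324]), 'tcp_rot': array([0.6819, 0.7314, 0.001 , 0.0027]), 'ft_force': array([-2.8646, -0.5118,  6.1214]), 'gripper_force': np.float64(60.002), 'finger_gap': np.float64(13.4947)}
4536 [484.98423847 -27.80112838  94.06242185]
finger pts low 52 [469.93765058 -29.10083834  70.55927429]
```

```bash
cat >> h.py <<'E'
import json
C=np.array([391.5,239.5,0]); BY=np.radians(3.2)
def tipped(lip_bin,th): # lip at bin-frame (x,y,z), tilt deg -> TCP, R
    B=R.from_euler('z',BY); psi=BY-np.pi/2
    L=C+B.apply(lip_bin); Q=R.from_euler('z',psi)*R.from_euler('y',-np.radians(th))
    Rt=Q*R.from_euler('z',-psi)*down(psi)
    return L+Q.apply([78,0,42.4]),Rt
def path(poses,claw=-1,start=None):
    """poses: list of (TCP,R); rows relative to first/current pose"""
    o=telemetry.get_obs(); p0,R0=start or (np.array(o['tool_pos']),R.from_quat(o['tcp_rot']))
    print('['+', '.join(json.dumps(dict(dp=np.round(R0.inv().apply(p-p0)/1000,3).tolist(),delta_rot=np.round((R0.inv()*q).as_rotvec(),3).tolist(),claw=claw)) for p,q in poses)+']')
def interp(a,b,n):
    from scipy.spatial.transform import Slerp
    s=np.linspace(0,1,n+1)[1:]; s=s*s*(3-2*s)
    S=Slerp([0,1],R.concatenate([a[1],b[1]])); return [(a[0]+(b[0]-a[0])*t,S(t)) for t in s]
E
python3 - <<'E'
from h import *
o=telemetry.get_obs(); a=(np.array(o['tool_pos']),R.from_quat(o['tcp_rot'])); d=down(np.radians(4))
b=(np.array([486,-37,185.]),d); path(interp(a,b,11)+[b])
print('---'); c=(np.array([350,-40,185.]),down(np.radians(-41))); path(interp(b,c,12),start=b)
e=(np.array([365,-30,185.]),down(BY-np.pi/2)); print('---');path(interp(c,e,11)+[e],start=c)
f=tipped([-5,-22,143],0); print(f[0],f[1].as_quat()); print('---');path(interp(e,f,11)+[f],start=e)
E
```

```text
[{"dp": [-0.0, 0.0, -0.003], "delta_rot": [0.0, 0.0, 0.0], "claw": -1}, {"dp": [-0.0, 0.0, -0.012], "delta_rot": [0.0, 0.0, 0.0], "claw": -1}, {"dp": [-0.0, 0.0, -0.026], "delta_rot": [0.001, 0.0, 0.0], "claw": -1}, {"dp": [-0.0, 0.0, -0.043], "delta_rot": [0.002, 0.001, 0.0], "claw": -1}, {"dp": [-0.0, 0.0, -0.062], "delta_rot": [0.002, 0.001, 0.0], "claw": -1}, {"dp": [-0.0, 0.0, -0.081], "delta_rot": [0.003, 0.001, 0.0], "claw": -1}, {"dp": [-0.0, 0.0, -0.1], "delta_rot": [0.004, 0.002, 0.0], "claw": -1}, {"dp": [-0.001, 0.0, -0.117], "delta_rot": [0.004, 0.002, 0.0], "claw": -1}, {"dp": [-0.001, 0.001, -0.13], "delta_rot": [0.005, 0.002, 0.0], "claw": -1}, {"dp": [-0.001, 0.001, -0.139], "delta_rot": [0.005, 0.003, 0.0], "claw": -1}, {"dp": [-0.001, 0.001, -0.143], "delta_rot": [0.005, 0.003, 0.0], "claw": -1}, {"dp": [-0.001, 0.001, -0.143], "delta_rot": [0.005, 0.003, 0.0], "claw": -1}]
---
[{"dp": [0.0, -0.003, 0.0], "delta_rot": [0.0, 0.0, 0.015], "claw": -1}, {"dp": [0.0, -0.01, 0.0], "delta_rot": [0.0, 0.0, 0.058], "claw": -1}, {"dp": [0.001, -0.021, 0.0], "delta_rot": [0.0
[... 1828 characters left out ...]
], "delta_rot": [0.0, 0.0, 0.0], "claw": -1}, {"dp": [0.011, -0.05, -0.0], "delta_rot": [0.0, 0.0, 0.0], "claw": -1}, {"dp": [0.016, -0.072, -0.0], "delta_rot": [0.0, 0.0, 0.0], "claw": -1}, {"dp": [0.021, -0.095, -0.0], "delta_rot": [0.0, 0.0, 0.0], "claw": -1}, {"dp": [0.026, -0.117, -0.0], "delta_rot": [0.0, 0.0, 0.0], "claw": -1}, {"dp": [0.03, -0.137, -0.0], "delta_rot": [0.0, 0.0, 0.0], "claw": -1}, {"dp": [0.033, -0.153, -0.0], "delta_rot": [0.0, 0.0, 0.0], "claw": -1}, {"dp": [0.036, -0.164, -0.0], "delta_rot": [0.0, 0.0, 0.0], "claw": -1}, {"dp": [0.037, -0.168, -0.0], "delta_rot": [0.0, 0.0, 0.0], "claw": -1}, {"dp": [0.037, -0.168, -0.0], "delta_rot": [0.0, 0.0, 0.0], "claw": -1}]
```

{"method": "play_rows", "body": {"plan": [{"dp": [0, 0, -0.003], "delta_rot": [0, 0, 0], "claw": -1}, {"dp": [0, 0, -0.012], "delta_rot": [0, 0, 0], "claw": -1}, {"dp": [0, 0, -0.026], "delta_rot": [0, 0, 0], "claw": -1}, {"dp": [0, 0, -0.043], "delta_rot": [0.002, 0.001, 0], "claw": -1}, {"dp": [0, 0, -0.062], "delta_rot": [0.002, 0.001, 0], "claw": -1}, {"dp": [0, 0, -0.081], "delta_rot": [0.003, 0.001, 0], "claw": -1}, {"dp": [0, 0, -0.1], "delta_rot": [0.004, 0.002, 0], "claw": -1}, {"dp": [0, 0, -0.117], "delta_rot": [0.004, 0.002, 0], "claw": -1}, {"dp": [0, 0, -0.13], "delta_rot": [0.005, 0.002, 0], "claw": -1}, {"dp": [0, 0, -0.139], "delta_rot": [0.005, 0.003, 0], "claw": -1}, {"dp": [0, 0, -0.143], "delta_rot": [0.005, 0.003, 0], "claw": -1}]}}

```text
time_s: 10.2
tool_pos: [485.6, -36.4, 186.1]
tcp_rot: [0.682, 0.731, 0.001, 0.0]
ft_force: [0.3, -0.3, -3.7]
finger_gap: 13.4
gripper_force: 60.0
```

{"method": "play_rows", "body": {"plan": [{"dp": [0, -0.003, 0], "delta_rot": [0, 0, 0.015], "claw": -1}, {"dp": [0, -0.01, 0], "delta_rot": [0, 0, 0.058], "claw": -1}, {"dp": [0.001, -0.021, 0], "delta_rot": [0, 0, 0.123], "claw": -1}, {"dp": [0.002, -0.035, 0], "delta_rot": [0, 0, 0.204], "claw": -1}, {"dp": [0.002, -0.051, 0], "delta_rot": [0, 0, 0.295], "claw": -1}, {"dp": [0.003, -0.068, 0], "delta_rot": [0, 0, 0.393], "claw": -1}, {"dp": [0.004, -0.085, 0], "delta_rot": [0, 0, 0.49], "claw": -1}, {"dp": [0.005, -0.101, 0], "delta_rot": [0, 0, 0.582], "claw": -1}, {"dp": [0.005, -0.115, 0], "delta_rot": [0, 0, 0.663], "claw": -1}, {"dp": [0.006, -0.126, 0], "delta_rot": [0, 0, 0.727], "claw": -1}, {"dp": [0.006, -0.133, 0], "delta_rot": [0, 0, 0.77], "claw": -1}, {"dp": [0.006, -0.136, 0], "delta_rot": [0, 0, 0.785], "claw": -1}]}}

```text
time_s: 11.4
tool_pos: [348.5, -39.8, 184.6]
tcp_rot: [0.91, 0.414, 0.0, -0.0]
ft_force: [0.2, -0.3, -2.4]
finger_gap: 13.3
gripper_force: 60.0
```

{"method": "play_rows", "body": {"plan": [{"dp": [0, 0, 0], "delta_rot": [0, 0, 0.019], "claw": -1}, {"dp": [0.002, 0, 0], "delta_rot": [0, 0, 0.07], "claw": -1}, {"dp": [0.003, 0.001, 0], "delta_rot": [0, 0, 0.146], "claw": -1}, {"dp": [0.005, 0.001, 0], "delta_rot": [0, 0, 0.24], "claw": -1}, {"dp": [0.008, 0.002, 0], "delta_rot": [0, 0, 0.345], "claw": -1}, {"dp": [0.01, 0.003, 0], "delta_rot": [0, 0, 0.454], "claw": -1}, {"dp": [0.012, 0.003, 0], "delta_rot": [0, 0, 0.559], "claw": -1}, {"dp": [0.014, 0.004, 0], "delta_rot": [0, 0, 0.653], "claw": -1}, {"dp": [0.016, 0.004, 0], "delta_rot": [0, 0, 0.73], "claw": -1}, {"dp": [0.017, 0.005, 0], "delta_rot": [0, 0, 0.781], "claw": -1}, {"dp": [0.017, 0.005, 0], "delta_rot": [0, 0, 0.799], "claw": -1}, {"dp": [0.017, 0.005, 0], "delta_rot": [0, 0, 0.799], "claw": -1}]}}

```text
time_s: 12.6
tool_pos: [364.3, -30.3, 184.9]
tcp_rot: [1.0, 0.029, -0.0, -0.0]
ft_force: [0.4, -0.3, -3.1]
finger_gap: 13.5
gripper_force: 60.0
```

```bash
python3 - <<'E'
from h import *
o=telemetry.get_obs(); a=(np.array(o['tool_pos']),R.from_quat(o['tcp_rot'])); print(a[0],np.round(o['joint_pos'],3),o['finger_gap'],np.round(o['ft_force'],1))
f=tipped([-10,-22,143],0); print(f[0]); path(interp(a,f,11)+[f])
im,W=cloud('wrist'); cv2.imwrite('pics/w5.png',im[...,::-1])
E
```

```text
[364.29187663 -30.31098249 184.88388775] [-1.840e-01 -1.350e-01  1.973e+00  1.000e-03  1.303e+00  1.329e+00] 13.54362766075171 [ 0.4 -0.3 -3.1]
[387.09774286 139.09770853 185.4       ]
[{"dp": [0.001, -0.004, -0.0], "delta_rot": [-0.0, 0.0, 0.0], "claw": -1}, {"dp": [0.003, -0.015, -0.0], "delta_rot": [-0.0, 0.0, 0.0], "claw": -1}, {"dp": [0.006, -0.031, -0.0], "delta_rot": [-0.0, 0.0, 0.0], "claw": -1}, {"dp": [0.01, -0.05, -0.0], "delta_rot": [-0.0, 0.0, 0.0], "claw": -1}, {"dp": [0.014, -0.072, -0.0], "delta_rot": [-0.0, 0.0, 0.001], "claw": -1}, {"dp": [0.018, -0.095, -0.0], "delta_rot": [-0.0, 0.0, 0.001], "claw": -1}, {"dp": [0.023, -0.117, -0.0], "delta_rot": [-0.0, 0.0, 0.001], "claw": -1}, {"dp": [0.027, -0.137, -0.0], "delta_rot": [-0.0, 0.0, 0.001], "claw": -1}, {"dp": [0.03, -0.153, -0.0], "delta_rot": [-0.001, 0.0, 0.001], "claw": -1}, {"dp": [0.032, -0.164, -0.0], "delta_rot": [-0.001, 0.0, 0.002], "claw": -1}, {"dp": [0.032, -0.168, -0.0], "delta_rot": [-0.001, 0.0, 0.002], "claw": -1}, {"dp": [0.032, -0.168, -0.0], "delta_rot": [-0.001, 0.0, 0.002], "claw": -1}]
```

View pics/w5.png

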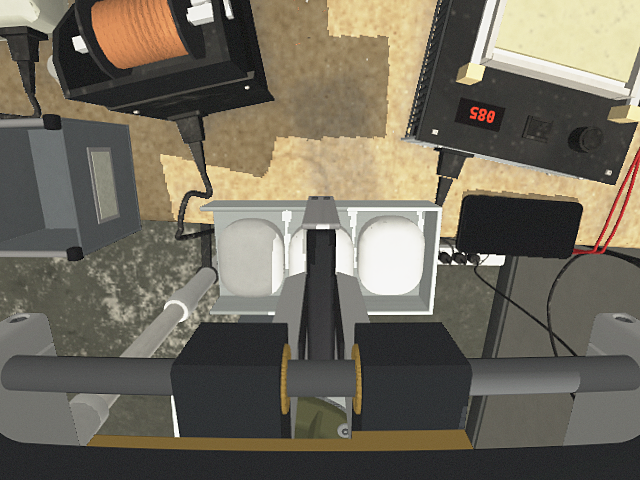

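The wrist view shows the three cases in the tray at columns 215–435, with the open end toward +y (left). The bin is at (60,190) and the stick is low at (180,310). I'll carry higher to clear the stick, pre-tilt 18°, then lower.

```bash
python3 - <<'E'
from h import *
o=telemetry.get_obs(); a=(np.array(o['tool_pos']),R.from_quat(o['tcp_rot']))
f=tipped([-10,-22,203],0); up=(np.array([366,0,240.]),a[1])
print('A');path(interp(a,f,11)+[f])
P=lambda l,n0,n1,z0,z1:[tipped([-10,-22,z],t) for t,z in zip(np.linspace(n0,n1,l+1)[1:],np.linspace(z0,z1,l+1)[1:])]
g=P(6,0,18,203,170)+P(5,18,18,170,120); print('B');path(g,start=f); s=g[-1]
h=P(12,18,50,120,112); print('C');path(h,start=s)
print(f[0],s[0],h[-1][0])
E
```

```text
A
[{"dp": [0.001, -0.004, -0.001], "delta_rot": [-0.0, -0.0, 0.0], "claw": -1}, {"dp": [0.003, -0.015, -0.005], "delta_rot": [-0.0, -0.0, 0.0], "claw": -1}, {"dp": [0.006, -0.031, -0.011], "delta_rot": [-0.0, -0.0, 0.0], "claw": -1}, {"dp": [0.01, -0.05, -0.018], "delta_rot": [-0.0, -0.0, 0.001], "claw": -1}, {"dp": [0.014, -0.073, -0.026], "delta_rot": [-0.0, -0.0, 0.001], "claw": -1}, {"dp": [0.019, -0.095, -0.034], "delta_rot": [-0.0, -0.0, 0.001], "claw": -1}, {"dp": [0.023, -0.117, -0.042], "delta_rot": [-0.0, -0.0, 0.002], "claw": -1}, {"dp": [0.027, -0.137, -0.049], "delta_rot": [-0.0, -0.0, 0.002], "claw": -1}, {"dp": [0.03, -0.153, -0.055], "delta_rot": [-0.0, -0.0, 0.002], "claw": -1}, {"dp": [0.032, -0.164, -0.059], "delta_rot": [-0.001, -0.0, 0.002], "claw": -1}, {"dp": [0.033, -0.168, -0.06], "delta_rot": [-0.001, -0.0, 0.002], "claw": -1}, {"dp": [0.033, -0.168, -0.06], "delta_rot": [-0.001, -0.0, 0.002], "claw": -1}]
B
[{"dp": [-0.0, -0.002, 0.001], "delta_rot": [-0.052, -0.0, 0.0], "claw": -1}, {"dp": [-0.0, -0.005, 0.003], "delta_rot": [-0.105, -0.0, 0.0], "claw": -1
[... 1049 characters left out ...]
-0.233, 0.0, -0.0], "claw": -1}, {"dp": [-0.0, -0.016, -0.016], "delta_rot": [-0.279, -0.0, -0.0], "claw": -1}, {"dp": [-0.0, -0.019, -0.018], "delta_rot": [-0.326, -0.0, 0.0], "claw": -1}, {"dp": [-0.0, -0.022, -0.02], "delta_rot": [-0.372, -0.0, 0.0], "claw": -1}, {"dp": [-0.0, -0.026, -0.022], "delta_rot": [-0.419, 0.0, 0.0], "claw": -1}, {"dp": [-0.0, -0.029, -0.024], "delta_rot": [-0.465, -0.0, -0.0], "claw": -1}, {"dp": [0.0, -0.033, -0.026], "delta_rot": [-0.512, -0.0, 0.0], "claw": -1}, {"dp": [-0.0, -0.037, -0.027], "delta_rot": [-0.559, -0.0, 0.0], "claw": -1}]
[387.09774286 139.09770853 245.4       ] [386.15324789 155.99123869 184.42812185] [383.72931411 199.34647063 199.00566121]
```

{"method": "play_rows", "body": {"plan": [{"dp": [0.001, -0.004, -0.005], "delta_rot": [0, 0, 0], "claw": -1}, {"dp": [0.003, -0.015, -0.015], "delta_rot": [0, 0, 0], "claw": -1}, {"dp": [0.006, -0.031, -0.028], "delta_rot": [0, 0, 0], "claw": -1}, {"dp": [0.01, -0.05, -0.04], "delta_rot": [0, 0, 0], "claw": -1}, {"dp": [0.014, -0.073, -0.05], "delta_rot": [0, 0, 0], "claw": -1}, {"dp": [0.019, -0.095, -0.056], "delta_rot": [0, 0, 0], "claw": -1}, {"dp": [0.023, -0.117, -0.06], "delta_rot": [0, 0, 0], "claw": -1}, {"dp": [0.027, -0.137, -0.06], "delta_rot": [0, 0, 0.002], "claw": -1}, {"dp": [0.03, -0.153, -0.06], "delta_rot": [0, 0, 0.002], "claw": -1}, {"dp": [0.032, -0.164, -0.06], "delta_rot": [0, 0, 0.002], "claw": -1}, {"dp": [0.033, -0.168, -0.06], "delta_rot": [0, 0, 0.002], "claw": -1}, {"dp": [0.033, -0.168, -0.06], "delta_rot": [0, 0, 0.002], "claw": -1}]}}

```text
time_s: 13.85
tool_pos: [387.6, 139.4, 245.2]
tcp_rot: [1.0, 0.028, 0.0, -0.0]
ft_force: [1.1, 0.8, -3.0]
finger_gap: 13.4
gripper_force: 60.0
```

{"method": "play_rows", "body": {"plan": [{"dp": [0, -0.002, 0.001], "delta_rot": [-0.052, 0, 0], "claw": -1}, {"dp": [0, -0.005, 0.003], "delta_rot": [-0.105, 0, 0], "claw": -1}, {"dp": [0, -0.008, 0.005], "delta_rot": [-0.157, 0, 0], "claw": -1}, {"dp": [0, -0.011, 0.007], "delta_rot": [-0.209, 0, 0], "claw": -1}, {"dp": [0, -0.014, 0.009], "delta_rot": [-0.262, 0, 0], "claw": -1}, {"dp": [0, -0.017, 0.011], "delta_rot": [-0.314, 0, 0], "claw": -1}, {"dp": [0, -0.017, 0.021], "delta_rot": [-0.314, 0, 0], "claw": -1}, {"dp": [0, -0.017, 0.031], "delta_rot": [-0.314, 0, 0], "claw": -1}, {"dp": [0, -0.017, 0.041], "delta_rot": [-0.314, 0, 0], "claw": -1}, {"dp": [0, -0.017, 0.051], "delta_rot": [-0.314, 0, 0], "claw": -1}, {"dp": [0, -0.017, 0.061], "delta_rot": [-0.314, 0, 0], "claw": -1}, {"dp": [0, -0.017, 0.061], "delta_rot": [-0.314, 0, 0], "claw": -1}]}}

```text
time_s: 15.05
tool_pos: [386.3, 155.8, 182.9]
tcp_rot: [0.987, 0.027, 0.004, 0.156]
ft_force: [0.7, -0.8, -2.5]
finger_gap: 13.6
gripper_force: 60.0
```

```bash
python3 - <<'E'
from h import *
o=telemetry.get_obs(); print(o['tool_pos'],np.round(o['joint_pos'],3),o['finger_gap'],np.round(o['ft_force'],1))
t=tipped([-10,-22,120],18); print(t[0],np.degrees((R.from_quat(o['tcp_rot']).inv()*t[1]).as_rotvec()))
im,W=cloud('wrist'); im2,W2=cloud('scene'); cv2.imwrite('pics/s6.png',np.hstack([im[120:400,100:500],im2[120:400,240:640]])[...,::-1])
E
```

```text
[386.25360422 155.77706619 182.86029553] [ 0.496  0.095  1.788 -0.287  1.405  2.08 ] 13.632175707883636 [ 0.7 -0.8 -2.5]
[386.15324789 155.99123869 184.42812185] [-0.00119154  0.10750067 -0.05139418]
```

View pics/s6.png

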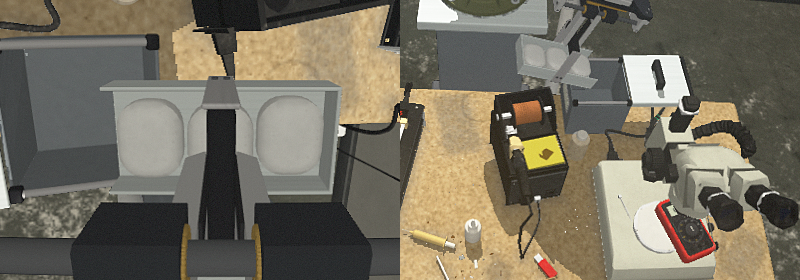

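The tray is tilted with its open lip over the bin mouth; its left edge is at column 115 in the left panel, inside the mouth. The cases are still in it and the lid is open, so I'll tip further.

{"method": "play_rows", "body": {"plan": [{"dp": [0, -0.002, -0.003], "delta_rot": [-0.047, 0, 0], "claw": -1}, {"dp": [0, -0.005, -0.006], "delta_rot": [-0.093, 0, 0], "claw": -1}, {"dp": [0, -0.007, -0.009], "delta_rot": [-0.14, 0, 0], "claw": -1}, {"dp": [0, -0.01, -0.011], "delta_rot": [-0.186, 0, 0], "claw": -1}, {"dp": [0, -0.013, -0.014], "delta_rot": [-0.233, 0, 0], "claw": -1}, {"dp": [0, -0.016, -0.016], "delta_rot": [-0.279, 0, 0], "claw": -1}, {"dp": [0, -0.019, -0.018], "delta_rot": [-0.326, 0, 0], "claw": -1}, {"dp": [0, -0.022, -0.02], "delta_rot": [-0.372, 0, 0], "claw": -1}, {"dp": [0, -0.026, -0.022], "delta_rot": [-0.419, 0, 0], "claw": -1}, {"dp": [0, -0.029, -0.024], "delta_rot": [-0.465, 0, 0], "claw": -1}, {"dp": [0, -0.033, -0.026], "delta_rot": [-0.512, 0, 0], "claw": -1}, {"dp": [0, -0.037, -0.027], "delta_rot": [-0.559, 0, 0], "claw": -1}]}}

```text
time_s: 16.35
tool_pos: [384.6, 200.3, 199.1]
tcp_rot: [0.906, 0.025, 0.012, 0.423]
ft_force: [0.7, -0.6, -1.6]
finger_gap: 13.3
gripper_force: 60.0
```

{"method": "play_rows", "body": {"plan": [{"dp": [0, 0, 0], "delta_rot": [0, 0, 0], "claw": -1}, {"dp": [0, 0, 0], "delta_rot": [0, 0, 0], "claw": -1}, {"dp": [0, 0, 0], "delta_rot": [0, 0, 0], "claw": -1}, {"dp": [0, 0, 0], "delta_rot": [0, 0, 0], "claw": -1}, {"dp": [0, 0, 0], "delta_rot": [0, 0, 0], "claw": -1}, {"dp": [0, 0, 0], "delta_rot": [0, 0, 0], "claw": -1}, {"dp": [0, 0, 0], "delta_rot": [0, 0, 0], "claw": -1}, {"dp": [0, 0, 0], "delta_rot": [0, 0, 0], "claw": -1}]}}

```text
time_s: 17.15
tool_pos: [384.4, 199.7, 198.5]
tcp_rot: [0.906, 0.025, 0.012, 0.422]
ft_force: [-0.8, -0.1, -1.9]
finger_gap: 13.2
gripper_force: 60.0
```

```bash
python3 - <<'E'
from h import *
o=telemetry.get_obs(); print(o['tool_pos'],np.round(o['joint_pos'],3),o['finger_gap'],np.round(o['ft_force'],1))
t=tipped([-10,-22,112],50); print(t[0],np.degrees((R.from_quat(o['tcp_rot']).inv()*t[1]).as_rotvec()))
im,W=cloud('wrist'); im2,W2=cloud('scene'); im3,W3=cloud('top'); cv2.imwrite('pics/s7.png',np.hstack([im[100:480:1,100:500],np.vstack([im2[60:250,360:640],im3[200:390,100:380]]).repeat(1,1)])[...,::-1])
E
```

```text
[384.35277417 199.67499684 198.47422022] [ 0.791  0.42   1.566 -0.62   1.784  2.375] 13.176529920752834 [-0.8 -0.1 -1.9]
[383.72931411 199.34647063 199.00566121] [-0.01319105  0.02979628 -0.05921601]
```

View pics/s7.png

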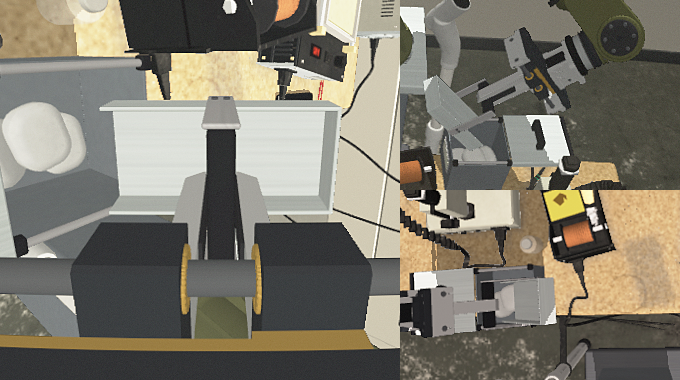

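The tray is empty and white cases lie in the bin, around (40,140) in the left panel. I'll level the tray and return.

```bash
python3 - <<'E'
from h import *
P=[tipped([-10,-22,z],t) for t,z in zip(np.linspace(50,0,11)[1:],np.linspace(112,203,11)[1:])]
print('A');path(P,start=tipped([-10,-22,112],50)); f=P[-1]
e=(np.array([360,-30,230.]),down(BY-np.pi/2)); print('B');path(interp(f,e,8),start=f)
p0=(np.array([486.1,-36.7,42.8]),R.from_quat([.682,.731,.001,.003])); 
c=(np.array([350,-40,190.]),down(np.radians(-41))); b=(np.array([486.1,-36.7,185.]),down(np.radians(4)))
print('C');path(interp(e,c,9),start=e); print('D');path(interp(c,b,9),start=c); print('E');path(interp(b,p0,9),start=b)
E
```

```text
A
[{"dp": [0.0, 0.01, 0.001], "delta_rot": [0.087, 0.0, -0.0], "claw": -1}, {"dp": [0.0, 0.02, 0.002], "delta_rot": [0.175, 0.0, -0.0], "claw": -1}, {"dp": [0.0, 0.029, 0.004], "delta_rot": [0.262, 0.0, -0.0], "claw": -1}, {"dp": [-0.0, 0.038, 0.006], "delta_rot": [0.349, -0.0, -0.0], "claw": -1}, {"dp": [0.0, 0.045, 0.008], "delta_rot": [0.436, 0.0, -0.0], "claw": -1}, {"dp": [0.0, 0.053, 0.01], "delta_rot": [0.524, 0.0, -0.0], "claw": -1}, {"dp": [0.0, 0.059, 0.011], "delta_rot": [0.611, -0.0, -0.0], "claw": -1}, {"dp": [0.0, 0.065, 0.013], "delta_rot": [0.698, -0.0, -0.0], "claw": -1}, {"dp": [0.0, 0.07, 0.015], "delta_rot": [0.785, -0.0, -0.0], "claw": -1}, {"dp": [0.0, 0.074, 0.016], "delta_rot": [0.873, 0.0, -0.0], "claw": -1}]
B
[{"dp": [-0.002, 0.007, 0.001], "delta_rot": [0.0, 0.0, 0.0], "claw": -1}, {"dp": [-0.006, 0.026, 0.002], "delta_rot": [0.0, 0.0, 0.0], "claw": -1}, {"dp": [-0.012, 0.053, 0.005], "delta_rot": [0.0, 0.0, 0.0], "claw": -1}, {"dp": [-0.018, 0.084, 0.008], "delta_rot": [0.0, 0.0, 0.0], "claw": -1}, {"dp": [-0.025, 0.114, 0.011], "delta_rot": [0.0, 0.0, 0.
[... 1581 characters left out ...]
, 0.0, -0.785], "claw": -1}]
E
[{"dp": [0.0, 0.0, 0.005], "delta_rot": [-0.0, -0.0, 0.0], "claw": -1}, {"dp": [0.0, 0.0, 0.018], "delta_rot": [-0.001, -0.0, 0.0], "claw": -1}, {"dp": [0.0, 0.0, 0.037], "delta_rot": [-0.001, -0.001, 0.0], "claw": -1}, {"dp": [0.0, 0.0, 0.059], "delta_rot": [-0.002, -0.001, 0.0], "claw": -1}, {"dp": [0.0, 0.0, 0.083], "delta_rot": [-0.003, -0.002, 0.0], "claw": -1}, {"dp": [0.0, 0.0, 0.105], "delta_rot": [-0.004, -0.002, 0.0], "claw": -1}, {"dp": [0.0, 0.0, 0.124], "delta_rot": [-0.005, -0.003, 0.0], "claw": -1}, {"dp": [0.0, 0.0, 0.137], "delta_rot": [-0.005, -0.003, 0.0], "claw": -1}, {"dp": [0.0, 0.0, 0.142], "delta_rot": [-0.006, -0.003, 0.0], "claw": -1}]
```

{"method": "play_rows", "body": {"plan": [{"dp": [0, 0.01, 0.001], "delta_rot": [0.087, 0, 0], "claw": -1}, {"dp": [0, 0.02, 0.002], "delta_rot": [0.175, 0, 0], "claw": -1}, {"dp": [0, 0.029, 0.004], "delta_rot": [0.262, 0, 0], "claw": -1}, {"dp": [0, 0.038, 0.006], "delta_rot": [0.349, 0, 0], "claw": -1}, {"dp": [0, 0.045, 0.008], "delta_rot": [0.436, 0, 0], "claw": -1}, {"dp": [0, 0.053, 0.01], "delta_rot": [0.524, 0, 0], "claw": -1}, {"dp": [0, 0.059, 0.011], "delta_rot": [0.611, 0, 0], "claw": -1}, {"dp": [0, 0.065, 0.013], "delta_rot": [0.698, 0, 0], "claw": -1}, {"dp": [0, 0.07, 0.015], "delta_rot": [0.785, 0, 0], "claw": -1}, {"dp": [0, 0.074, 0.016], "delta_rot": [0.873, 0, 0], "claw": -1}, {"dp": [0, 0.074, 0.016], "delta_rot": [0.873, 0, 0], "claw": -1}]}}

```text
time_s: 18.4
tool_pos: [387.8, 138.6, 245.5]
tcp_rot: [1.0, 0.026, 0.001, -0.001]
ft_force: [0.3, 0.7, -2.3]
finger_gap: 12.9
gripper_force: 60.0
```

{"method": "play_rows", "body": {"plan": [{"dp": [-0.002, 0.007, 0.001], "delta_rot": [0, 0, 0], "claw": -1}, {"dp": [-0.006, 0.026, 0.002], "delta_rot": [0, 0, 0], "claw": -1}, {"dp": [-0.012, 0.053, 0.005], "delta_rot": [0, 0, 0], "claw": -1}, {"dp": [-0.018, 0.084, 0.008], "delta_rot": [0, 0, 0], "claw": -1}, {"dp": [-0.025, 0.114, 0.011], "delta_rot": [0, 0, 0], "claw": -1}, {"dp": [-0.031, 0.141, 0.013], "delta_rot": [0, 0, 0], "claw": -1}, {"dp": [-0.035, 0.16, 0.015], "delta_rot": [0, 0, 0], "claw": -1}, {"dp": [-0.036, 0.167, 0.015], "delta_rot": [0, 0, 0], "claw": -1}, {"dp": [-0.036, 0.167, 0.015], "delta_rot": [0, 0, 0], "claw": -1}]}}

```text
time_s: 19.3
tool_pos: [360.7, -28.9, 229.6]
tcp_rot: [1.0, 0.027, -0.0, 0.0]
ft_force: [-0.2, 0.3, -2.2]
finger_gap: 13.5
gripper_force: 60.0
```

{"method": "play_rows", "body": {"plan": [{"dp": [0, 0, 0.001], "delta_rot": [0, 0, -0.027], "claw": -1}, {"dp": [-0.001, 0.001, 0.005], "delta_rot": [0, 0, -0.101], "claw": -1}, {"dp": [-0.003, 0.002, 0.01], "delta_rot": [0, 0, -0.207], "claw": -1}, {"dp": [-0.004, 0.004, 0.017], "delta_rot": [0, 0, -0.333], "claw": -1}, {"dp": [-0.006, 0.005, 0.023], "delta_rot": [0, 0, -0.466], "claw": -1}, {"dp": [-0.008, 0.007, 0.03], "delta_rot": [0, 0, -0.592], "claw": -1}, {"dp": [-0.009, 0.008, 0.035], "delta_rot": [0, 0, -0.698], "claw": -1}, {"dp": [-0.01, 0.009, 0.039], "delta_rot": [0, 0, -0.772], "claw": -1}, {"dp": [-0.011, 0.009, 0.04], "delta_rot": [0, 0, -0.799], "claw": -1}, {"dp": [-0.011, 0.009, 0.04], "delta_rot": [0, 0, -0.799], "claw": -1}]}}

```text
time_s: 20.3
tool_pos: [350.3, -37.8, 189.8]
tcp_rot: [0.91, 0.414, 0.0, -0.0]
ft_force: [0.4, -0.6, -2.8]
finger_gap: 13.4
gripper_force: 60.0
```

{"method": "play_rows", "body": {"plan": [{"dp": [0.003, 0.003, 0], "delta_rot": [0, 0, -0.027], "claw": -1}, {"dp": [0.012, 0.013, 0.001], "delta_rot": [0, 0, -0.099], "claw": -1}, {"dp": [0.024, 0.026, 0.001], "delta_rot": [0, 0, -0.204], "claw": -1}, {"dp": [0.038, 0.042, 0.002], "delta_rot": [0, 0, -0.328], "claw": -1}, {"dp": [0.054, 0.059, 0.003], "delta_rot": [0, 0, -0.458], "claw": -1}, {"dp": [0.068, 0.074, 0.004], "delta_rot": [0, 0, -0.582], "claw": -1}, {"dp": [0.08, 0.088, 0.004], "delta_rot": [0, 0, -0.686], "claw": -1}, {"dp": [0.089, 0.097, 0.005], "delta_rot": [0, 0, -0.758], "claw": -1}, {"dp": [0.092, 0.101, 0.005], "delta_rot": [0, 0, -0.785], "claw": -1}, {"dp": [0.092, 0.101, 0.005], "delta_rot": [0, 0, -0.785], "claw": -1}]}}

```text
time_s: 21.3
tool_pos: [487.2, -35.2, 184.6]
tcp_rot: [0.683, 0.731, 0.0, -0.0]
ft_force: [-0.4, -0.7, -2.0]
finger_gap: 13.5
gripper_force: 60.0
```

```bash
python3 - <<'E'
from h import *
p0=(np.array([486.1,-36.7,42.8]),R.from_quat([.682,.731,.001,.003])); rows(*p0)
im,W=cloud('top'); P=W.reshape(-1,3); P=P[~np.isnan(P).any(1)]
d=(P-C)@np.array([[np.cos(BY),-np.sin(BY),0],[np.sin(BY),np.cos(BY),0],[0,0,1]])
m=(abs(d[:,0])<52)&(abs(d[:,1])<52); print('bin inside z pct',np.percentile(d[m,2],[1,25,50,75,95,99,100]))
b=(im[...,0].astype(int)>190)&(W[...,2]<100)&(abs(W[...,0]-391)<50)&(abs(W[...,1]-239)<50); print('white px',b.sum())
E
```

```text
pos [487.2 -35.2 184.6] F [-0.4 -0.7 -2. ] gap 13.5 t 21.3
dp [-0.0015 -0.0012  0.1418] rot [-0.0056 -0.0035 -0.0017] deg 0.4
bin inside z pct [ -0.4152774    3.48982009  26.58218769  45.62203676  51.43710248
 107.79326693 114.39901064]
white px 595
```

{"method": "play_rows", "body": {"plan": [{"dp": [-0.001, -0.001, 0.03], "delta_rot": [-0.005, -0.003, 0], "claw": -1}, {"dp": [-0.001, -0.001, 0.065], "delta_rot": [-0.005, -0.003, 0], "claw": -1}, {"dp": [-0.0015, -0.001, 0.095], "delta_rot": [-0.005, -0.003, 0], "claw": -1}, {"dp": [-0.0015, -0.001, 0.118], "delta_rot": [-0.005, -0.003, 0], "claw": -1}, {"dp": [-0.0015, -0.001, 0.13], "delta_rot": [-0.005, -0.003, 0], "claw": -1}, {"dp": [-0.0015, -0.001, 0.136], "delta_rot": [-0.005, -0.003, 0], "claw": -1}, {"dp": [-0.0015, -0.001, 0.14], "delta_rot": [-0.005, -0.003, 0], "claw": -1}, {"dp": [-0.0015, -0.001, 0.1415], "delta_rot": [-0.005, -0.003, 0], "claw": -1}, {"dp": [-0.0015, -0.001, 0.1415], "delta_rot": [-0.005, -0.003, 0], "claw": -1}]}}

```text
time_s: 22.25
tool_pos: [486.4, -36.9, 43.9]
tcp_rot: [0.683, 0.731, 0.001, 0.003]
ft_force: [-1.1, -0.3, -2.7]
finger_gap: 13.7
gripper_force: 60.0
```

Still fully hanging (about −2 N), so I'll lower slightly until contact.

{"method": "play_rows", "body": {"plan": [{"dp": [0, 0, 0.001], "delta_rot": [0, 0, 0], "claw": -1}, {"dp": [0, 0, 0.0015], "delta_rot": [0, 0, 0], "claw": -1}, {"dp": [0, 0, 0.0015], "delta_rot": [0, 0, 0], "claw": -1}]}}

```text
time_s: 22.55
tool_pos: [486.7, -36.9, 42.5]
tcp_rot: [0.683, 0.731, 0.002, 0.003]
ft_force: [2.0, 0.6, 4.6]
finger_gap: 13.4
gripper_force: 60.0
```

Contact made. I'll release, open moderately and rise.

{"method": "play_rows", "body": {"plan": [{"dp": [0, 0, 0], "delta_rot": [0, 0, 0], "claw": -0.3}, {"dp": [0, 0, 0], "delta_rot": [0, 0, 0], "claw": -0.3}, {"dp": [0, 0, 0], "delta_rot": [0, 0, 0], "claw": -0.3}, {"dp": [0, 0, 0], "delta_rot": [0, 0, 0], "claw": -0.3}, {"dp": [0, 0, 0], "delta_rot": [0, 0, 0], "claw": -0.3}, {"dp": [0, 0, -0.03], "delta_rot": [0, 0, 0], "claw": -0.3}, {"dp": [0, 0, -0.08], "delta_rot": [0, 0, 0], "claw": -0.3}, {"dp": [0, 0, -0.13], "delta_rot": [0, 0, 0], "claw": -0.3}, {"dp": [0, 0, -0.18], "delta_rot": [0, 0, 0], "claw": -0.3}, {"dp": [0, 0, -0.23], "delta_rot": [0, 0, 0], "claw": -0.3}, {"dp": [0, 0, -0.26], "delta_rot": [0, 0, 0], "claw": -0.3}, {"dp": [0, 0, -0.26], "delta_rot": [0, 0, 0], "claw": -0.3}]}}

```text
time_s: 23.75
tool_pos: [485.7, -36.4, 306.0]
tcp_rot: [0.683, 0.731, 0.003, 0.006]
ft_force: [-1.1, 0.1, -0.5]
finger_gap: 32.8
gripper_force: 0.0
```

```bash
python3 - <<'E'
from h import *
o=telemetry.get_obs(); print(o['tool_pos'])
im,W=cloud('wrist'); P=W.reshape(-1,3); P=P[~np.isnan(P).any(1)]
m=(P[:,2]>18)&(P[:,2]<34)&(abs(P[:,0]-485)<95)&(abs(P[:,1]+36)<60); print('tray',cv2.minAreaRect(P[m,:2].astype(np.float32)))
m=(P[:,2]>88)&(P[:,2]<105)&(abs(P[:,0]-485)<25)&(abs(P[:,1]+36)<50); print('bar',cv2.minAreaRect(P[m,:2].astype(np.float32)),np.median(P[m,2]))
a=(np.array(o['tool_pos']),R.from_quat(o['tcp_rot']))
az=np.pi/2+np.radians(3.2); v=np.array([420,130,300.]); w=np.array([386,360.5,200.]); 
path(interp(a,(v,down(np.radians(45))),6)+interp((v,down(np.radians(45))),(w,down(az)),6),claw=-0.2)
E
```

```text
[485.66722924 -36.42931155 306.00291625]
tray ((485.9400939941406, -34.29494094848633), (155.6324005126953, 80.17706298828125), 3.7920408248901367)
bar ((485.7090759277344, -36.179359436035156), (17.515100479125977, 81.3070297241211), 4.058679103851318) 94.19652884989074
[{"dp": [0.013, -0.003, -0.002], "delta_rot": [-0.003, -0.0, -0.053], "claw": -0.2}, {"dp": [0.044, -0.013, -0.002], "delta_rot": [-0.001, 0.001, -0.186], "claw": -0.2}, {"dp": [0.085, -0.026, -0.0], "delta_rot": [0.001, 0.003, -0.359], "claw": -0.2}, {"dp": [0.126, -0.04, 0.001], "delta_rot": [0.004, 0.004, -0.531], "claw": -0.2}, {"dp": [0.158, -0.05, 0.002], "delta_rot": [0.006, 0.006, -0.664], "claw": -0.2}, {"dp": [0.17, -0.054, 0.002], "delta_rot": [0.007, 0.006, -0.717], "claw": -0.2}, {"dp": [0.188, -0.055, 0.01], "delta_rot": [0.007, 0.006, -0.78], "claw": -0.2}, {"dp": [0.231, -0.059, 0.028], "delta_rot": [0.006, 0.007, -0.935], "claw": -0.2}, {"dp": [0.287, -0.063, 0.052], "delta_rot": [0.006, 0.008, -1.138], "claw": -0.2}, {"dp": [0.343, -0.068, 0.076], "delta_rot": [0.005, 0.008, -1.341], "claw": -0.2}, {"dp": [0.386, -0.071, 0.094], "delta_rot": [0.004, 0.009, -1.496], "claw": -0.2}, {"dp": [0.403, -0.073, 0.101], "delta_rot": [0.004, 0.009, -1.559], "claw": -0.2}]
```

{"method": "play_rows", "body": {"plan": [{"dp": [0.02, -0.005, 0], "delta_rot": [0, 0, -0.1], "claw": -0.2}, {"dp": [0.05, -0.015, 0], "delta_rot": [0, 0, -0.24], "claw": -0.2}, {"dp": [0.085, -0.026, 0], "delta_rot": [0, 0, -0.38], "claw": -0.2}, {"dp": [0.12, -0.04, 0], "delta_rot": [0.004, 0.004, -0.52], "claw": -0.2}, {"dp": [0.155, -0.05, 0.002], "delta_rot": [0.006, 0.006, -0.66], "claw": -0.2}, {"dp": [0.19, -0.055, 0.01], "delta_rot": [0.007, 0.006, -0.8], "claw": -0.2}, {"dp": [0.23, -0.059, 0.025], "delta_rot": [0.006, 0.007, -0.94], "claw": -0.2}, {"dp": [0.275, -0.063, 0.045], "delta_rot": [0.006, 0.008, -1.08], "claw": -0.2}, {"dp": [0.32, -0.067, 0.065], "delta_rot": [0.005, 0.008, -1.22], "claw": -0.2}, {"dp": [0.36, -0.07, 0.085], "delta_rot": [0.005, 0.009, -1.36], "claw": -0.2}, {"dp": [0.39, -0.072, 0.095], "delta_rot": [0.004, 0.009, -1.48], "claw": -0.2}, {"dp": [0.403, -0.073, 0.101], "delta_rot": [0.004, 0.009, -1.559], "claw": -0.2}]}}

```text
time_s: 25.0
tool_pos: [383.3, 362.1, 196.2]
tcp_rot: [-0.032, 0.999, -0.001, -0.003]
ft_force: [0.1, -1.2, -0.7]
finger_gap: 37.2
gripper_force: 0.0
```

{"method": "play_rows", "body": {"plan": [{"dp": [0, 0, 0], "delta_rot": [0, 0, 0], "claw": -0.2}]}}

```text
time_s: 25.1
tool_pos: [383.7, 361.1, 196.7]
tcp_rot: [-0.03, 1.0, -0.001, -0.003]
ft_force: [1.2, 0.0, -0.0]
finger_gap: 37.7
gripper_force: 0.0
```

```bash
python3 - <<'E'
from h import *
im,W=cloud('wrist'); P=W.reshape(-1,3); P=P[~np.isnan(P).any(1)]
m=(P[:,2]>134)&(P[:,2]<146)&(abs(P[:,0]-386)<50)&(abs(P[:,1]-360)<30); print(m.sum(), cv2.minAreaRect(P[m,:2].astype(np.float32)),np.median(P[m,2]))
rows([386,360,95],down(np.pi/2+np.radians(3.3)))
E
```

```text
1323 ((383.7134704589844, 358.869384765625), (63.06893539428711, 13.37696647644043), 2.969116687774658) 140.12008336432342
pos [384.2 360.3 197.7] F [ 0.8 -0.4  0.6] gap 37.7 t 25.15
dp [-0.0023 -0.0003  0.1027] rot [-0.0012 -0.0053 -0.002 ] deg 0.3
```

{"method": "play_rows", "body": {"plan": [{"dp": [-0.001, -0.0003, 0.04], "delta_rot": [0, -0.005, 0], "claw": -0.2}, {"dp": [-0.001, -0.0003, 0.075], "delta_rot": [0, -0.005, 0], "claw": -0.2}, {"dp": [-0.001, -0.0003, 0.095], "delta_rot": [0, -0.005, 0], "claw": -0.2}, {"dp": [-0.001, -0.0003, 0.102], "delta_rot": [0, -0.005, 0], "claw": -0.2}, {"dp": [-0.001, -0.0003, 0.102], "delta_rot": [0, -0.005, 0], "claw": -1}, {"dp": [-0.001, -0.0003, 0.102], "delta_rot": [0, -0.005, 0], "claw": -1}, {"dp": [-0.001, -0.0003, 0.102], "delta_rot": [0, -0.005, 0], "claw": -1}, {"dp": [-0.001, -0.0003, 0.102], "delta_rot": [0, -0.005, 0], "claw": -1}, {"dp": [-0.001, -0.0003, 0.102], "delta_rot": [0, -0.005, 0], "claw": -1}], "grip_force": 25}}

```text
time_s: 26.05
tool_pos: [386.2, 360.6, 98.5]
tcp_rot: [-0.028, 1.0, 0.001, 0.002]
ft_force: [-1.2, -2.1, 6.9]
finger_gap: 13.7
gripper_force: 25.0
```

{"method": "play_rows", "body": {"plan": [{"dp": [0, -0.005, 0], "delta_rot": [0, 0, 0], "claw": -1}, {"dp": [0, -0.015, 0], "delta_rot": [0, 0, 0], "claw": -1}, {"dp": [0, -0.028, 0], "delta_rot": [0, 0, 0], "claw": -1}, {"dp": [0, -0.042, 0], "delta_rot": [0, 0, 0], "claw": -1}, {"dp": [0, -0.056, 0], "delta_rot": [0, 0, 0], "claw": -1}, {"dp": [0, -0.07, 0], "delta_rot": [0, 0, 0], "claw": -1}, {"dp": [0, -0.084, 0], "delta_rot": [0, 0, 0], "claw": -1}, {"dp": [0, -0.096, 0], "delta_rot": [0, 0, 0], "claw": -1}, {"dp": [0, -0.105, 0], "delta_rot": [0, 0, 0], "claw": -1}, {"dp": [0, -0.111, 0], "delta_rot": [0, 0, 0], "claw": -1}, {"dp": [0, -0.114, 0], "delta_rot": [0, 0, 0], "claw": -1}]}}

```text
time_s: 27.15
tool_pos: [392.8, 246.7, 98.5]
tcp_rot: [-0.028, 1.0, 0.001, 0.002]
ft_force: [-1.0, 0.7, 7.5]
finger_gap: 14.1
gripper_force: 25.0
```

{"method": "play_rows", "body": {"plan": [{"dp": [0, -0.003, 0], "delta_rot": [0, 0, 0], "claw": -1}, {"dp": [0, -0.005, 0], "delta_rot": [0, 0, 0], "claw": -1}, {"dp": [0, -0.007, 0], "delta_rot": [0, 0, 0], "claw": -1}, {"dp": [0, -0.008, 0], "delta_rot": [0, 0, 0], "claw": -1}, {"dp": [0, -0.009, 0], "delta_rot": [0, 0, 0], "claw": -1}, {"dp": [0, -0.009, 0], "delta_rot": [0, 0, 0], "claw": -1}]}}

```text
time_s: 27.75
tool_pos: [393.1, 240.6, 98.6]
tcp_rot: [-0.028, 1.0, 0.004, 0.002]
ft_force: [-1.3, 22.9, 1.6]
finger_gap: 13.8
gripper_force: 25.0
```

The end stop resists with about 23 N after 120 mm of travel. I'll release and rise.

{"method": "play_rows", "body": {"plan": [{"dp": [0, 0.002, 0], "delta_rot": [0, 0, 0], "claw": -1}, {"dp": [0, 0.002, 0], "delta_rot": [0, 0, 0], "claw": -0.1}, {"dp": [0, 0.003, 0], "delta_rot": [0, 0, 0], "claw": -0.1}, {"dp": [0, 0.003, 0], "delta_rot": [0, 0, 0], "claw": -0.1}, {"dp": [0, 0.003, 0], "delta_rot": [0, 0, 0], "claw": -0.1}, {"dp": [0, 0.003, 0], "delta_rot": [0, 0, 0], "claw": -0.1}, {"dp": [0, 0.003, -0.05], "delta_rot": [0, 0, 0], "claw": -0.1}, {"dp": [0, 0.003, -0.1], "delta_rot": [0, 0, 0], "claw": -0.1}, {"dp": [0, 0.003, -0.15], "delta_rot": [0, 0, 0], "claw": -0.1}, {"dp": [0, 0.003, -0.18], "delta_rot": [0, 0, 0], "claw": -0.1}, {"dp": [0, 0.003, -0.18], "delta_rot": [0, 0, 0], "claw": -0.1}]}}

```text
time_s: 28.85
tool_pos: [393.1, 241.0, 281.4]
tcp_rot: [-0.028, 1.0, 0.002, 0.004]
ft_force: [0.2, -0.3, -0.7]
finger_gap: 42.4
gripper_force: 0.0
```

```bash
python3 - <<'E'
from h import *
im,W=cloud('wrist'); P=W.reshape(-1,3); P=P[~np.isnan(P).any(1)]; o=telemetry.get_obs(); print(o['tool_pos'],o['time_s'])
m=(P[:,2]>134)&(P[:,2]<146)&(abs(P[:,0]-390)<50)&(abs(P[:,1]-245)<40); print(m.sum(), cv2.minAreaRect(P[m,:2].astype(np.float32)))
im,W=cloud('top'); cv2.imwrite('pics/end.png',im[...,::-1])
E
```

```text
[392.50427401 240.63574641 278.60572091] 28.9
812 ((390.5701904296875, 239.80821228027344), (63.32174301147461, 13.328421592712402), 3.445537567138672)
```

View pics/end.png

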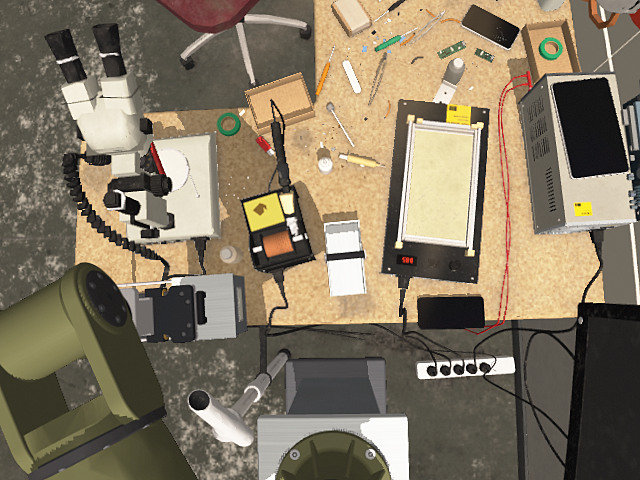

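The final view shows the empty tray back at (345,258) and the lid shut at (205,308). The bottles at (324,155) and (228,254) and the phone at (450,312) haven't moved. The gripper is clear of everything, so I'll hand in.

```bash
python3 -c "
from rig import arm; print(arm.hand_in())"
```

```text
the job is handed in; nothing more can be done
None
```

I handed the job in at about 29 s of robot time (limit 72 s): the three cases are in the bin, the empty tray is back within about 2 mm of where it stood, the lid is shut against its end stop, and the bottles and phone look unmoved in the final image.

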